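# Take the empty reel out of the wire dispenser

### The arm

A 6-joint arm with a two-finger parallel gripper is mounted at the origin on the work surface. World frame = base frame: x ahead of the robot, y to its left, z up, the work surface at z = 0. Lengths are in m, angles in rad, forces in N, time in s.
With the tool pointing down it reaches from about 0.35 to 0.8 m from the base axis. Payload 7.3 kg.
Tool frame: the origin (TCP) lies between the finger pads; the fingertips stand 11 mm ahead of it and the grasp point (between the pads) lies 8 mm behind it; z points along the fingers, y is the direction in which the jaws open and shut (so a half turn about z gives the same grasp; the last joint's range is limited). The gripper opens to 85 mm and grips with 20 to 120 N. Pads are 22 mm wide; open, the fingers measure 114 mm over their backs; the gripper's body (76 mm by 85 mm) begins 54 mm behind the grasp point. The pads swing forward as they close: fully open they stand 13 mm farther back than shut.
Start: joints at [-1.299, 0.342, 1.524, -0, 1.275, -0.146], TCP at [0.213, -0.48, 0.214] pointing down, gripper open.
Joint ranges: [-2.53, 2.53], [-0.77, 2.02], [0.04, 2.7], [-1, 4.14], [0.28, 2.66], [-3.11, 3.11]. Speed limits (rad/s): [2.57, 2.57, 3.14, 3.14, 3.14, 3.14].

### API

Orientations are given as a rotation vector (axis times angle).
In Python, from plant import arm gives the robot as it stands. The module is installed in compiled form; this text tells all that it offers.
- The arm moves only by the tool send_rows, never from a script. Its argument "moves" is a list of rows, each a list of 3 entries, a list of its own where there are three numbers: the shift along the tool's x, y, z in units of 250 mm (1.0 is 250 mm), then the turn about the tool's z in units of 360 degrees (1.0 is 360 degrees), then the finger opening in mm, from 0 to 85.4. A call has exactly 10 rows; each row is the pose to reach, as a shift and turn from the pose commanded when the call began, along the tool's axes at that moment, turning the shorter way round; what a row does not reach only later rows make up. A row lasts 1/8 s, in which the tool goes at most 62.5 mm and 10.7 degrees, less where a joint would pass 70% of its speed; a pose out of reach is approached as far as the arm can. A call with a number of a shift or a turn outside -1 to 1 is refused whole. A call with a gripper value outside its range is refused whole. The fingers move at their own pace and stop on an object; the grip force is fixed at half the most. Time passes only in rows, so rows that repeat a pose let the fingers close, or fill a call up. It gives the time, the measured TCP pose, the force and the opening at its end, in the units of the state.
- arm.state(): the state, without advancing time (a new reading comes with each control period).
- arm.grab_frame(name): name is "scene" or "side" or "wrist"; returns a dict with "frame" (480x640x3 uint8, red, green, blue), "depth" (480x640 float32, m along the optical axis (not along the pixel's ray), 0 where there is no reading), "mtx" (3x3 intrinsics, pixels), "k1" (the pictures are not rectified: a ray, as slopes to the right and down, at radius r is drawn at 1 + k1 r^2 times it, then the intrinsics apply), "position" and "orientation" of the camera in the world. Camera axes: x right, y down, z forward; pixel columns grow to the right and rows downward; lengths in m; the calibration is good to about 2 mm. A picture is of the moment at which its call begins.
- arm.hand_in(): hands the job in, once; it reports no verdict.
The state is a dict: "time_s": time; "joint_positions": joint angles; "qvel": joint speeds; "tau": joint torques, N m; "tcp_pos": TCP position; "tcp_rot": TCP orientation; "wrist_force": force on the tool from outside, world axes, zero at the start; "torque": the same for the moment, N m; "finger_gap": finger opening in m.
Only numpy, scipy, OpenCV 4.12 (cv2) and the standard library are available. Lean on these libraries where they do the work, as an engineer would, in place of code of your own. Each camera call takes 0.05 s, during which the arm holds its last target. There are 200 camera calls.

### The job

Take the empty reel out of its wire dispenser: with the forked tool from the wooden block, press the sprung end of its spindle in just far enough to clear its hole and swing that end out in front of the ear, by feel, never forcing fork, spindle or dispenser. Stand the tool back upright in the block, then draw the spindle's other end out of its hole and lay the reel, spindle and all, in the white tray. Leave everything else where it is.

Things in the scene. Friction and masses are not known exactly. Their poses are not given: they have to be found in the camera images.
- dispenser: Grey wire dispenser holding the EMPTY reel, fixed: base plate 86 x 124 x 5 mm, front edge rolled up to 10 mm, two upright ears 5 mm thick, tops 55 mm up. Origin under the base, midway between the ears; z up, front is -x, y points to the ear of the sprung end. Ears' inner faces y = -52 and +52 mm; ears span x = -10.5 (front edge) to +33.5 mm. The fork must not bear on anything here with over 15 N; the spindle jammed in the ears at 45 N bends them.
- ear_hole (a point): Centre of the round 11 mm hole, at the inner face of the ear that holds the sprung end (dispenser x = 0, y = 52, z = 38 mm). The plain ear has the same hole at y = -52.
- reel: Empty white plastic reel and its steel spindle, one piece but for the sprung end, 120 g. Origin on the axis; own y along the spindle to the sprung end; starts at dispenser 0, 0, 38 mm, axes alike. Along y, mm: plain pin, 8 diameter, -61 to -52 (through the plain ear); shoulder, 12 diameter, to -48; shaft; reel -38 to 12; barrel, 12 diameter, to 28. Flanges hang 3 mm over the base.
- reel_center (a point): Centre of the empty reel, on the axis midway between its two flanges (60 mm diameter, 3 mm thick, 44 mm apart), at y = -13 mm of the reel. Grip it by the core between the flanges, 28 mm in diameter. Once the sprung end is out in front of its ear, draw the reel 10 mm or more along its own +y and the plain pin leaves its ear. While that end is in its hole the plain pin cannot leave.
- groove (a point): Centre of the groove for the fork on the sprung end: neck 8 mm diameter, 9 mm long, between the inner collar (16 mm diameter, reel side) and the outer shoulder (12 mm, against the ear), both 3 mm thick; starts at dispenser y = 44.5 mm. Pressing the collar towards the reel slides the whole end in: the spring gives at 4.5 N, adds 0.7 N per mm, stops dead after 6.5 mm, and pushes back when let go.
- pin_end (a point): End face of the sprung end's pin, on the axis, 12.5 mm beyond the groove's centre. The pin, 8 mm diameter, 5 mm long, sits in the ear's hole: pressed in a little over 5 mm it is clear; then it must go 15 mm to the front (-x) to pass the ear, the outer shoulder 17, the collar 19. The freed end swings about the plain ear's hole, which allows 20 degrees. Free, it springs out 1 mm more.
- fork: Forked tool, 120 mm long, 90 g, the only one in the block with a square handle (20 x 20 mm, wood, z = 45 to 120 mm). Origin midway between the prong ends, z along the tool to the handle. Blade 5 mm thick (y); two prongs along x, slot between them 11 mm wide, 16 at the mouth, 25 deep; 27 mm over the prong ends. Starts upright in the block, handle resting on its top, prong ends 3 mm over the bench.
- fork_handle (a point): Point on the axis of the forked tool's handle, 78 mm above the prong ends: where to grip it.
- tool_block: Fixed wooden tool block 176 x 60 x 48 mm; origin under its centre, x along its length. Three vertical through slots 31 mm (along x) by 10 mm (along y) at x = -55, 0 and +55 mm hold the forked tool, a scraper and an awl, in any order, blades' broad sides along x.
- tray: White open tray for empty reels, 170 x 140 x 30 mm outside, walls and floor 4 mm, fixed; origin under its centre, x along the 170 mm side.
- dispenser_full: A second dispenser of the same make with a full reel of copper wire, fixed; leave it alone. Origin as for the other dispenser.
- scraper: Scraper with a round handle, standing in the block, 103 mm long; leave it. Origin: on its axis, 45 mm below the handle's lower end.
- awl: Awl with a round, pear-shaped handle, standing in the block, 97 mm long; leave it. Origin: on its axis, 45 mm below the handle's lower end.
- bonsai: Small beaded bonsai in a blue glazed pot, 110 mm high, 90 mm wide; leave it. Origin under its centre.
- pliers: Long-nosed pliers with yellow handles lying on the bench, 160 mm long, 12 mm high; leave them. Origin under the joint, jaws along x.
- jar_a: Brown glass bead jar, 56 mm in diameter, 62 mm high; leave it. Origin under its centre.
- jar_b: Green glass bead jar, 48 mm in diameter, 55 mm high; leave it. Origin under its centre.
- clay_pot: Open terracotta pot, 80 mm in diameter, 50 mm high; leave it. Origin under its centre.
Not all that is in view belongs to the job. Of the things shaped like the tray, the white one is meant. Of the things that look like the tool_block, take the one that is farthest to the robot's right at the start.

How it is judged:
By the outcome, as a careful person would: the job done as asked, in the order asked, and still so for the second after the job is handed in, with the robot touching nothing.
It also fails if it takes over 72 s, if anything falls off the work surface, if the arm or the gripper's body presses on something with over 40 N, if the wrist force passes 120 N, or if a joint passes its speed limit or range.

## Working session

There is one attempt and no reset: what is moved stays moved. The work goes in short steps, Python scripts to look and compute and a tool call to move; the robot and the scene stay as the last step left them, time stands still between calls to the robot, and variables do not carry over. Pictures are saved under pics/ and viewed, on a budget of 10 in all, crops included, one or two more only if the job needs it, and the job is handed in when it is done.

Besides the shell and the picture viewer there is one more tool, called after "Call:" as name([rows], argument=value, ...), one row to a line, values as JSON. send_rows: Moves the arm, as the interface text tells. Its arguments: {"type":"object","properties":{"moves":{"type":"array","items":{"type":"array"}}},"required":["moves"]}

```bash
ls; mkdir -p pics
cat > h.py <<'E'
import numpy as np,cv2
from plant import arm
from scipy.spatial.transform import Rotation as R
def rot(o):
    o=np.array(o,float)
    return o if o.shape==(3,3) else (R.from_rotvec(o).as_matrix() if o.size==3 else R.from_quat(o).as_matrix())
def grab(n,save=None):
    f=arm.grab_frame(n)
    if save: cv2.imwrite('pics/'+save,f['frame'][:,:,::-1])
    np.savez('last_'+n,**{k:f[k] for k in f}); return f
def rays(f,uv):
    uv=np.atleast_2d(np.array(uv,float));K=f['mtx'];k=float(f['k1'])
    d=np.c_[(uv[:,0]-K[0,2])/K[0,0],(uv[:,1]-K[1,2])/K[1,1]];s=d.copy()
    for _ in range(15): s=d/(1+k*(s**2).sum(1,keepdims=True))
    return np.c_[s,np.ones(len(s))]
def plane(f,uv,z):
    w=rays(f,uv)@rot(f['orientation']).T;p=np.array(f['position'])
    return p+w*((z-p[2])/w[:,2])[:,None]
def cloud(f,uv):
    uv=np.atleast_2d(np.array(uv,int));d=f['depth'][uv[:,1],uv[:,0]]
    P=(rays(f,uv)*d[:,None])@rot(f['orientation']).T+np.array(f['position']);return P,d>0
def proj(f,P):
    c=(np.atleast_2d(P)-np.array(f['position']))@rot(f['orientation']);s=c[:,:2]/c[:,2:]
    s=s*(1+float(f['k1'])*(s**2).sum(1,keepdims=True));K=f['mtx']
    return np.c_[s[:,0]*K[0,0]+K[0,2],s[:,1]*K[1,1]+K[1,2]]
E
python3 - <<'E'
from h import *
print(arm.state())
for n in['scene','side','wrist']:
    f=grab(n,n+'0.png');print(n,f['mtx'],f['k1'],f['position'],f['orientation'])
E
```

```text
pics
{'time_s': 0.0, 'joint_positions': array([-1.29902200e+00,  3.42723135e-01,  1.52503386e+00, -1.34306564e-05,
        1.27542928e+00, -1.46002375e-01]), 'qvel': array([ 0.00043668, -0.00249317, -0.00087409, -0.00032537,  0.000297  ,
       -0.00011208]), 'tau': array([-2.40014924e-03, -4.33685374e+01, -2.46015179e+01, -3.90678542e-04,
        7.92946288e-03, -2.50359221e-05]), 'tcp_pos': array([ 0.21290208, -0.47940504,  0.21291991]), 'tcp_rot': array([-3.07174447e+00, -6.51156428e-01,  1.77364158e-04]), 'wrist_force': array([-0.61195722,  0.29972405,  0.48382309]), 'torque': array([-0.02208325, -0.0181949 ,  0.04652542]), 'finger_gap': 0.08551631371165633}
scene [[540.77282979   0.         330.0036924 ]
 [  0.         540.77282979 236.30335308]
 [  0.           0.           1.        ]] -0.0031880290660300675 [ 0.95903214 -0.85672778  0.70677344] [-2.10274107 -0.55202313  0.26839789]
side [[454.7936186    0.         309.397083  ]
 [  0.         454.7936186  242.93600299]
 [  0.           0.           1.        ]] -0.0756440148638033 [0.32089893 0.70343381 0.83997797] [-0.40730004  2.78857796 -1.1660182 ]
wrist [[373.01823826   0.         323.98484791]
 [  0.         373.01823826 243.09132952]
 [  0.           0.           1.        ]] -0.0753904159063199 [ 0.27988987 -0.45190788  0.37372364] [ 2.42353586 -1.57514099 -0.23092587]
```

View pics/scene0.png

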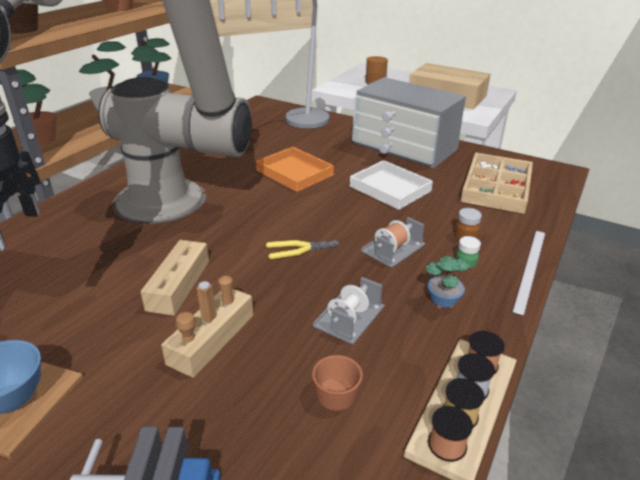

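View pics/side0.png

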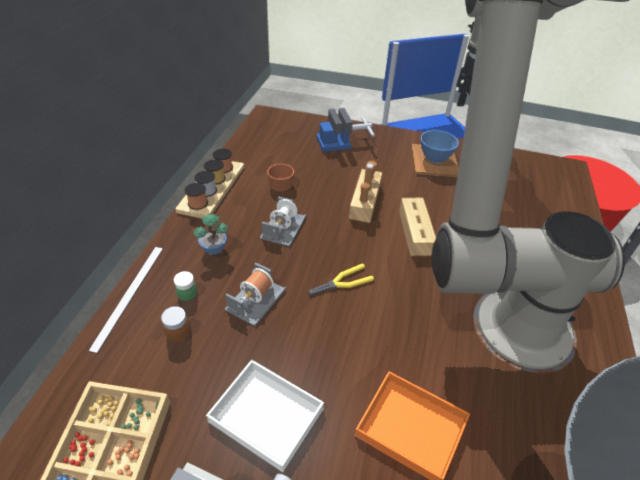

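The scene view shows the block with three tools (around 210,330), the empty reel's dispenser (350,305), the full one (395,240) and the white tray (390,185). The side view shows the same things. Next I locate them roughly.

Run:
```python
from h import *
f=dict(np.load('last_scene.npz'))
for n,uv in dict(toolL=(185,320),toolM=(204,288),toolR=(226,283),blockc=(210,335),tray=(390,187),emptyreel=(352,297),plate=(345,325),pot=(337,375),bons=(446,290)).items():
    print(n,cloud(f,uv)[0].round(3))
s=dict(np.load('last_side.npz'))
for n,uv in dict(tray=(266,415),reel=(284,212),block=(366,205)).items(): print(n,cloud(s,uv)[0].round(3))
a=f['frame'][255:385,150:270];b=f['frame'][260:350,300:400];w=cv2.imread('pics/wrist0.png')
o=np.zeros((600,800,3),np.uint8)
a=cv2.resize(a,None,fx=3,fy=3)[:300,:360];b=cv2.resize(b,None,fx=3.3,fy=3.3)
o[:a.shape[0],:a.shape[1]]=a[:,:,::-1];o[:b.shape[0],370:370+b.shape[1]]=b[:,:,::-1]
o[300:600,:400]=cv2.resize(w,(400,300))
ss=s['frame'][150:250,240:400];ss=cv2.resize(ss,None,fx=2.5,fy=2.5);o[320:320+ss.shape[0],400:800]=ss[:,:,::-1]
cv2.imwrite('pics/mix.png',o)
```

```text
toolL [[ 0.445 -0.39   0.097]]
toolM [[ 0.444 -0.336  0.125]]
toolR [[ 0.445 -0.282  0.099]]
blockc [[ 0.467 -0.361  0.05 ]]
tray [[0.492 0.357 0.006]]
emptyreel [[ 0.632 -0.152  0.051]]
plate [[ 0.648 -0.208  0.033]]
pot [[ 0.683 -0.303  0.014]]
bons [[ 0.776 -0.031  0.041]]
tray [[0.491 0.36  0.004]]
reel [[ 0.62  -0.141  0.065]]
block [[ 0.424 -0.255  0.046]]
```

View pics/mix.png

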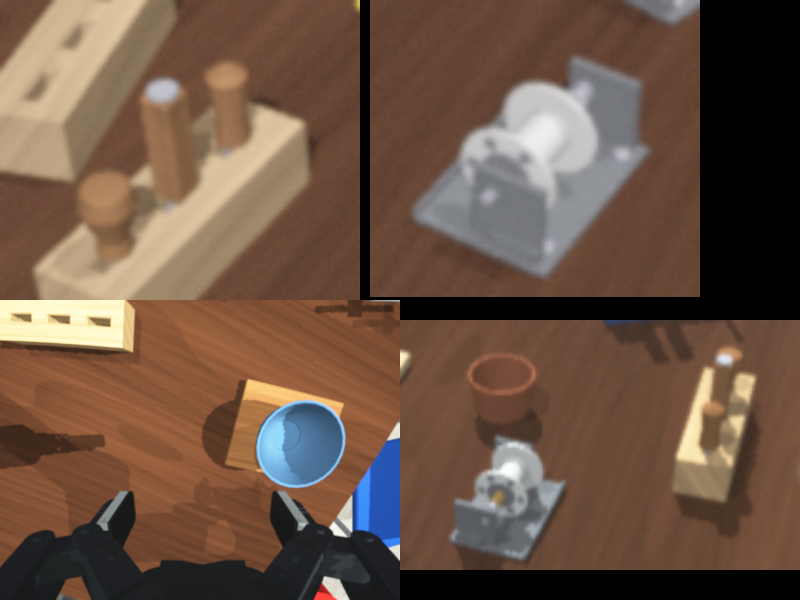

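The mix shows the square-handled tool in the middle slot (crop 168,140, metal cap). The reel sits nearer the -y ear, so the sprung end is at the +y ear. Next: wrist camera geometry, to pick a viewing pose.

Run:
```python
from h import *
f=dict(np.load('last_wrist.npz'));st=arm.state()
T=rot(st['tcp_rot']);p=np.array(st['tcp_pos'])
print('cam in tool',T.T@(f['position']-p),'cam z in tool',T.T@rot(f['orientation'])[:,2],'camx',T.T@rot(f['orientation'])[:,0])
print(T)
print('centre at z=0 rel tcp in tool',(plane(f,[[320,240],[320,0],[320,300]],0.03)-p)@T)
d=np.array([.53,-.25,.33])-p; print('shift to over',T.T@d/.25)
# rough axes from scene depth: block top & base plate
s=dict(np.load('last_scene.npz'))
vv,uu=np.mgrid[250:390,130:400];uv=np.c_[uu.ravel(),vv.ravel()]
P,ok=cloud(s,uv)
m=ok&(abs(P[:,2]-.048)<.005)&(P[:,0]<.52)&(P[:,0]>.38)&(P[:,1]>-.47)&(P[:,1]<-.2)
r=cv2.minAreaRect(P[m][:,:2].astype(np.float32)*1000);print('block',r)
m=ok&(abs(P[:,2]-.005)<.004)&(abs(P[:,0]-.63)<.1)&(abs(P[:,1]+.15)<.1)
c=s['frame'][uv[:,1],uv[:,0]].astype(int);m&=(abs(c[:,0]-c[:,2])<25)&(c.sum(1)>250)
r=cv2.minAreaRect(P[m][:,:2].astype(np.float32)*1000);print('base',r,m.sum())
```

```text
cam in tool [ 0.07241762  0.00172155 -0.16062045] cam z in tool [-2.85712102e-01  1.73690110e-04  9.58315483e-01] camx [ 2.14651847e-04  9.99999970e-01 -1.17248939e-04]
[[ 9.13995302e-01  4.05724669e-01 -2.83912669e-04]
 [ 4.05724719e-01 -9.13994622e-01  1.13307133e-03]
 [ 2.00220339e-04 -1.15081226e-03 -9.99999318e-01]]
centre at z=0 rel tcp in tool [[-0.02696222 -0.00203887  0.18308786]
 [ 0.18022467 -0.00156479  0.1831288 ]
 [-0.08998036 -0.00222462  0.18307546]]
shift to over [ 1.53170949 -0.32517996 -0.46695626]
block ((439.367919921875, -329.3327331542969), (62.23150634765625, 179.25103759765625), 0.8284300565719604)
base ((623.1028442382812, -133.46029663085938), (164.02000427246094, 98.86371612548828), 88.42958068847656) 870
```

Call:
send_rows([
  [[0.12, -0.02, -0.1], -0.026, 85],
  [[0.3, -0.05, -0.2], -0.052, 85],
  [[0.5, -0.09, -0.2], -0.078, 85],
  [[0.7, -0.13, -0.2], -0.104, 85],
  [[0.85, -0.16, -0.2], -0.13, 85],
  [[0.96, -0.19, -0.2], -0.156, 85],
  [[0.96, -0.19, -0.2], -0.184, 85],
  [[0.96, -0.19, -0.2], -0.184, 85],
  [[0.96, -0.19, -0.2], -0.184, 85],
  [[0.96, -0.19, -0.2], -0.184, 85],
])

```text
time_s: 1.4
tcp_pos: [0.4128, -0.3393, 0.2636]
tcp_rot: [-2.221, -2.222, 0.0]
wrist_force: [0.0, 0.7, 0.0]
finger_gap: 0.0851
```

Run:
```python
from h import *
st=arm.state();print(st['time_s'],st['tcp_pos'],rot(st['tcp_rot']).round(4),st['joint_positions'].round(2),st['wrist_force'])
f=grab('wrist','w1.png')
```

```text
1.4 [ 0.41280895 -0.33933134  0.26355334] [[-5.e-04  1.e+00 -1.e-04]
 [ 1.e+00  5.e-04  0.e+00]
 [ 0.e+00 -1.e-04 -1.e+00]] [-0.83  0.33  1.41 -0.    1.41 -0.83] [0.01203545 0.69590326 0.04459611]
```

View pics/w1.png

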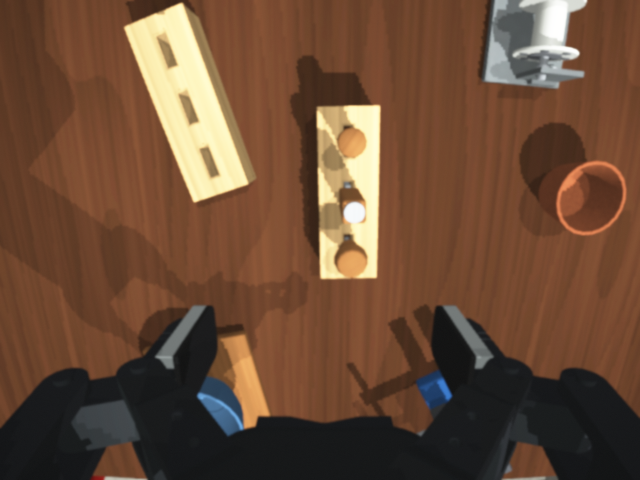

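The wrist view shows the block upright in the picture (corners 317,107 to 378,278), the fork's light cap at (354,212), and the dispenser at top right (540,40).

Run:
```python
from h import *
f=dict(np.load('last_wrist.npz'));im=f['frame'].astype(int)
vv,uu=np.mgrid[80:300,290:400];uv=np.c_[uu.ravel(),vv.ravel()]
P,ok=cloud(f,uv);c=im[uv[:,1],uv[:,0]]
m=ok&(abs(P[:,2]-.048)<.004)&(c[:,0]>150)
Q=plane(f,uv[m],.048)
print(m.sum(),cv2.minAreaRect((Q[:,:2]*1000).astype(np.float32)), Q[:,2].mean(),P[m][:,2].mean())
hi=ok&(P[:,2]>.105);print('handle tops z',np.percentile(P[hi][:,2],[5,50,95]))
m=ok&(c.min(1)>170)&(P[:,2]>.1)
print('cap',m.sum(),uv[m].mean(0),plane(f,uv[m].mean(0),np.median(P[m][:,2])),np.median(P[m],0))
cr=f['frame'][170:290,300:400];cv2.imwrite('pics/c1.png',cv2.resize(cr,None,fx=5,fy=5,interpolation=cv2.INTER_CUBIC)[:,:,::-1])
```

```text
7276 ((437.5086364746094, -331.72357177734375), (60.37872314453125, 176.61656188964844), 0.8682527542114258) 0.047999999999999994 0.048479007571672644
handle tops z [0.10710254 0.1242825  0.12699971]
cap 378 [354.24338624 212.55820106] [[ 0.43795176 -0.3313821   0.1259874 ]] [ 0.43784119 -0.33152101  0.1259874 ]
```

Call:
send_rows([
  [[0.03, 0.1, 0.1], -0.0024, 60],
  [[0.03, 0.1, 0.25], -0.0024, 60],
  [[0.03, 0.1, 0.4], -0.0024, 60],
  [[0.03, 0.1, 0.55], -0.0024, 60],
  [[0.03, 0.1, 0.66], -0.0024, 60],
  [[0.03, 0.1, 0.73], -0.0024, 60],
  [[0.03, 0.1, 0.762], -0.0024, 60],
  [[0.03, 0.1, 0.762], -0.0024, 60],
  [[0.03, 0.1, 0.762], -0.0024, 10],
  [[0.03, 0.1, 0.762], -0.0024, 10],
])

```text
time_s: 2.7
tcp_pos: [0.4385, -0.3318, 0.0739]
tcp_rot: [2.2, 2.24, -0.0]
wrist_force: [0.2, -0.4, -0.3]
finger_gap: 0.0239
```

Call:
send_rows([
  [[0, 0, 0], 0, 10],
  [[0, 0, 0], 0, 10],
  [[0, 0, 0], 0, 10],
  [[0, 0, -0.06], 0, 10],
  [[0, 0, -0.16], 0, 10],
  [[0, 0, -0.28], 0, 10],
  [[0, 0, -0.4], 0, 10],
  [[0, 0, -0.5], 0, 10],
  [[0, 0, -0.5], 0, 10],
  [[0, 0, -0.5], 0, 10],
])

```text
time_s: 3.95
tcp_pos: [0.4376, -0.331, 0.1972]
tcp_rot: [-2.2, -2.24, 0.0]
wrist_force: [0.3, -0.0, -0.6]
finger_gap: 0.0194
```

Run:
```python
from h import *
st=arm.state();print(st['time_s'],st['tcp_pos'],rot(st['tcp_rot']).round(4),st['wrist_force'],st['torque'],st['finger_gap'])
```

```text
3.95 [ 0.43763398 -0.33100412  0.19724101] [[-0.0182  0.9998 -0.0011]
 [ 0.9998  0.0182  0.0011]
 [ 0.0011 -0.0011 -1.    ]] [ 0.33315432 -0.00862573 -0.64442803] [-0.03471087 -0.00926464 -0.01709966] 0.019401403461468035
```

Call:
send_rows([
  [[0.05, 0.02, -0.08], 0.028, 10],
  [[0.15, 0.07, -0.08], 0.056, 10],
  [[0.3, 0.14, -0.08], 0.084, 10],
  [[0.45, 0.21, -0.08], 0.112, 10],
  [[0.6, 0.28, -0.08], 0.14, 10],
  [[0.7, 0.33, -0.08], 0.168, 10],
  [[0.78, 0.37, -0.08], 0.196, 10],
  [[0.78, 0.37, -0.08], 0.224, 10],
  [[0.78, 0.37, -0.08], 0.25, 10],
  [[0.78, 0.37, -0.08], 0.25, 10],
])

```text
time_s: 5.2
tcp_pos: [0.5265, -0.1345, 0.2167]
tcp_rot: [-3.14, -0.031, 0.004]
wrist_force: [0.7, 0.5, -0.2]
finger_gap: 0.0195
```

Run:
```python
from h import *
st=arm.state();print(st['time_s'],st['tcp_pos'],rot(st['tcp_rot']).round(4),st['joint_positions'].round(2),st['wrist_force'])
f=grab('wrist','w2.png')
```

```text
5.2 [ 0.52645539 -0.1345061   0.21666916] [[ 0.9998  0.0198 -0.0025]
 [ 0.0198 -0.9998  0.001 ]
 [-0.0025 -0.001  -1.    ]] [-0.39  0.38  1.47 -0.    1.3   1.16] [ 0.6850734   0.51539485 -0.24674272]
```

View pics/w2.png

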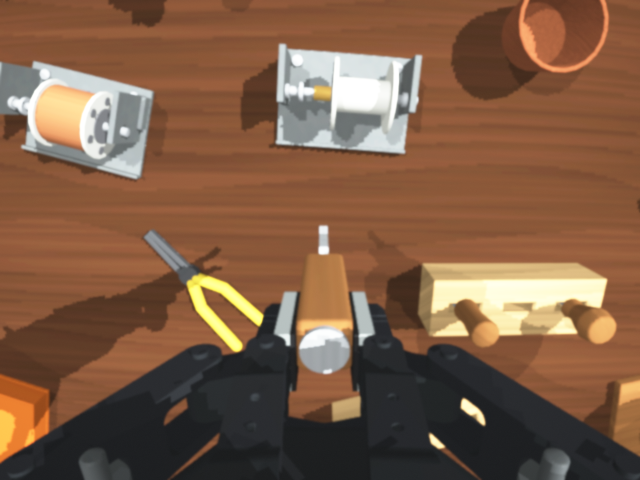

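The wrist view shows the dispenser with its front edge towards the robot (corners 277,147 and 405,153), the sprung end at the left ear (about 295,91), and the fork tip at (323,240).

Run:
```python
from h import *
f=dict(np.load('last_wrist.npz'));im=f['frame'].astype(int)
vv,uu=np.mgrid[20:170,250:440];uv=np.c_[uu.ravel(),vv.ravel()]
P,ok=cloud(f,uv);c=im[uv[:,1],uv[:,0]]
g=ok&(abs(c[:,0]-c[:,2])<40)&(c.sum(1)>200)
m=g&(abs(P[:,2]-.006)<.006)
print('base',m.sum(),cv2.minAreaRect((P[m][:,:2]*1000).astype(np.float32)))
m=g&(P[:,2]>.046)&(P[:,2]<.06);
for s in (1,-1):
    q=m&(s*(P[:,1]+.138)>.04); A=P[q]; print('ear',s,q.sum(),A.mean(0),cv2.minAreaRect((A[:,:2]*1000).astype(np.float32)))
print('groove est',plane(f,[[297,91],[290,90],[304,91],[322,92],[410,98]],.038))
cr=f['frame'][35:165,265:430];cv2.imwrite('pics/c2.png',cv2.resize(cr,None,fx=4.5,fy=4.5,interpolation=cv2.INTER_CUBIC)[:,:,::-1])
```

```text
base 8262 ((629.449951171875, -155.60235595703125), (137.10450744628906, 93.42249298095703), 86.82093811035156)
ear 1 115 [ 0.64028029 -0.09700386  0.05533103] ((642.9859008789062, -97.01924133300781), (1.9918466806411743, 38.18606948852539), 88.5146255493164)
ear -1 1049 [ 0.63427806 -0.1953045   0.05290448] ((631.1194458007812, -194.37496948242188), (32.32771682739258, 62.39413070678711), 88.23336029052734)
groove est [[ 0.63346878 -0.11095102  0.038     ]
 [ 0.63419556 -0.10495285  0.038     ]
 [ 0.63356523 -0.11694565  0.038     ]
 [ 0.63302827 -0.13236485  0.038     ]
 [ 0.63012757 -0.20831118  0.038     ]]
```

View pics/c2.png

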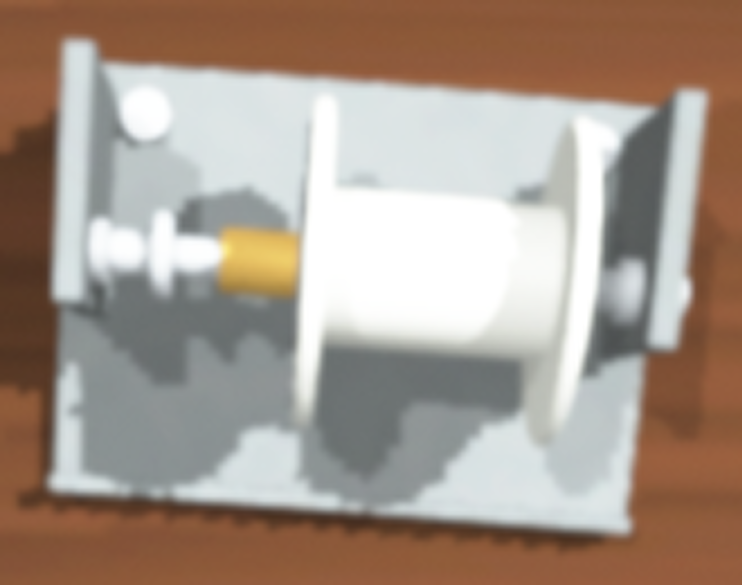

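The crop clearly shows both ear tops (left 52-97 x 40-300, right 650-707 x 90-350), the neck centre at about (131,248), and the collar at (162,252).

Run:
```python
from h import *
f=dict(np.load('last_wrist.npz'));st=arm.state()
w=lambda c,z:plane(f,(np.array(c,float)-1.75)/4.5+[265,35],z)
e=w([(62,40),(97,40),(85,300),(52,300),(677,90),(707,90),(650,347),(682,350)],.055)[:,:2]*1000
D=np.array([(33.5,57),(33.5,52),(-10.5,52),(-10.5,57),(33.5,-52),(33.5,-57),(-10.5,-52),(-10.5,-57)],float)
a,b=D-D.mean(0),e-e.mean(0);th=np.arctan2((a[:,0]*b[:,1]-a[:,1]*b[:,0]).sum(),(a*b).sum())
Rm=np.array([[np.cos(th),-np.sin(th)],[np.sin(th),np.cos(th)]]);t=e.mean(0)-Rm@D.mean(0)
print('yaw',np.degrees(th),'origin',t,'res',(e-(D@Rm.T+t)).round(1).tolist())
print('groove from ears',Rm@[0,44.5]+t,'direct',w([(131,248),(162,252),(100,248)],.038)*1000)
print('collar->disp',((w([(131,248),(162,252),(100,248),(665,290)],.038)[:,:2]*1000-t)@Rm).round(1).tolist())
T=rot(st['tcp_rot']);p=np.array(st['tcp_pos']);print(p,T.T@(np.array([*(Rm@[0,44.5]+t)/1000,.2])-p)/.25)
# fork tip
print('tip px if exact',proj(f,p+T@np.array([[0,0,.0701],[0,.0025,.0701],[0,-.0025,.0701]])))
```

```text
yaw -2.921448196083812 origin [ 631.28810342 -153.1908529 ] res [[0.1, 0.8], [0.4, -0.4], [0.2, -0.4], [-0.2, 0.6], [-0.0, 0.4], [0.4, 0.1], [-0.4, -0.0], [-0.5, -1.0]]
groove from ears [ 633.55612596 -108.74868741] direct [[ 634.46882142 -108.14074863   38.        ]
 [ 633.83511936 -114.04198553   38.        ]
 [ 634.38407047 -102.23983072   38.        ]]
collar->disp [[0.9, 45.2], [0.5, 39.2], [0.5, 51.0], [1.0, -57.3]]
[ 0.52655721 -0.13462515  0.21691219] [ 0.43026415 -0.09420517  0.06684493]
tip px if exact [[317.83611522 398.01104043]
 [325.33223222 250.01577697]
 [317.61916389 249.02647366]]
```

Call:
send_rows([
  [[0.1, -0.02, 0], 0.0113, 10],
  [[0.22, -0.05, 0], 0.0113, 10],
  [[0.33, -0.075, 0.05], 0.0113, 10],
  [[0.4, -0.095, 0.12], 0.0113, 10],
  [[0.431, -0.095, 0.2], 0.0113, 10],
  [[0.431, -0.095, 0.25], 0.0113, 10],
  [[0.431, -0.095, 0.267], 0.0113, 10],
  [[0.431, -0.095, 0.267], 0.0113, 10],
  [[0.431, -0.095, 0.267], 0.0113, 10],
  [[0.431, -0.095, 0.267], 0.0113, 10],
])

```text
time_s: 6.5
tcp_pos: [0.6345, -0.1093, 0.1522]
tcp_rot: [3.14, -0.083, 0.002]
wrist_force: [1.0, -0.3, -1.0]
finger_gap: 0.0189
```

Run:
```python
from h import *
for _ in range(3): f=grab('wrist','w3.png')
st=arm.state();T=rot(st['tcp_rot']);p=np.array(st['tcp_pos']);print(st['time_s'],p,T.round(4),st['wrist_force'],st['torque'])
L=np.array([[x,y,.0701] for x in(-.0135,.0135) for y in(-.0025,.0025)])
print(proj(f,p+L@T.T).round(1).tolist())
print(proj(f,[[.6336,-.1087,.038],[.6336,-.1087,.042]]))
print(proj(f,p+np.array([[0,0,.07]])@T.T))
s=grab('side');q=proj(s,p+np.array([[0,0,.07]])@T.T)[0].astype(int);print(q)
a=cv2.resize(f['frame'][80:280,220:420],None,fx=2,fy=2,interpolation=cv2.INTER_CUBIC);b=cv2.resize(s['frame'][q[1]-50:q[1]+50,q[0]-50:q[0]+50],(400,400),interpolation=cv2.INTER_CUBIC)
cv2.imwrite('pics/m3.png',np.hstack([a,b])[:,:,::-1])
```

```text
6.65 [ 0.63442447 -0.10914575  0.15170971] [[ 9.986e-01 -5.270e-02  6.000e-04]
 [-5.270e-02 -9.986e-01 -3.000e-04]
 [ 6.000e-04  2.000e-04 -1.000e+00]] [-0.06091504 -0.33125813 -0.71314668] [ 0.05088646  0.00758904 -0.00215264]
[[317.4, 269.2], [325.0, 269.2], [317.2, 229.6], [325.0, 229.6]]
[[320.98387927 233.55079891]
 [320.9465244  234.93501381]]
[[321.1519199  249.75301857]]
[274 213]
```

View pics/m3.png

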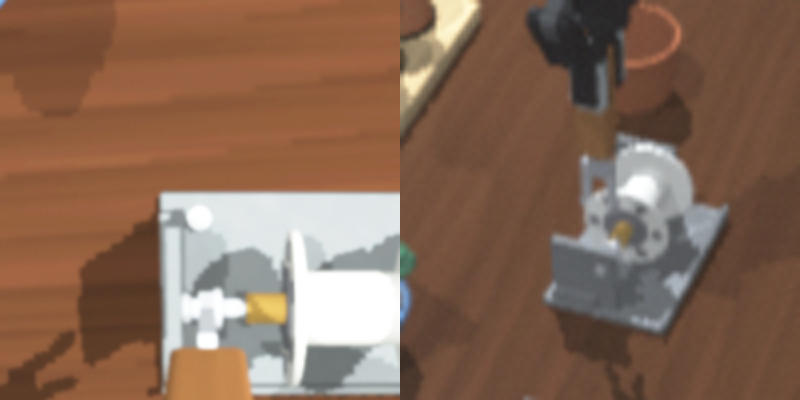

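Left: the fork's far prong at crop (207,325) sits above the groove between shoulder (187,308) and collar (222,308). Right: the prongs hang above the spindle end. I need one closer crop for alignment.

Run:
```python
from h import *
f=dict(np.load('last_wrist.npz'))
a=cv2.resize(f['frame'][205:265,295:365],None,fx=10,fy=10,interpolation=cv2.INTER_CUBIC)
cv2.imwrite('pics/m4.png',a[:,:,::-1])
```

```text
(no output)
```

View pics/m4.png

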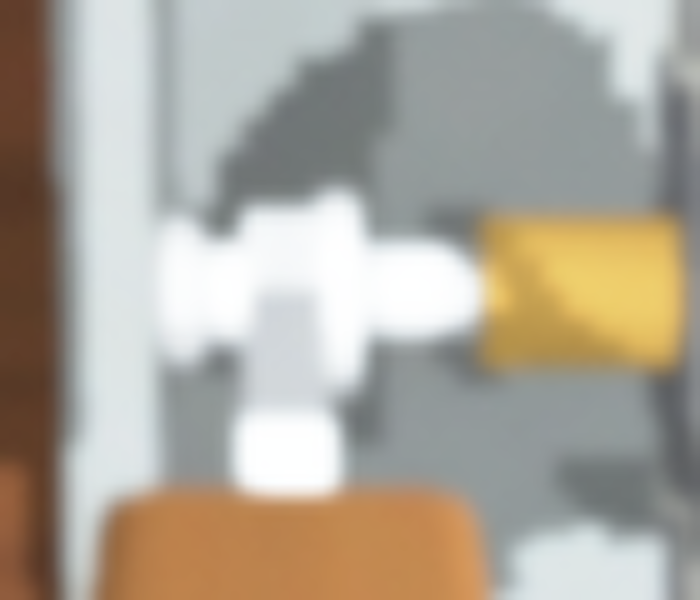

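The zoom shows the far prong at columns 245-322 (row 205 on), the neck between 205 and 318, and the spindle axis at row 291. So the fork must shift slightly left and back relative to nominal. I'll quantify that, with the handle edge as a cross-check.

Run:
```python
from h import *
f=dict(np.load('last_wrist.npz'));st=arm.state();T=rot(st['tcp_rot']);p=np.array(st['tcp_pos'])
L=np.array([[.01,y,.0251] for y in(-.01,.01)]+[[.0135,0,.0701]])
print('handle edge exp',proj(f,p+L@T.T).round(1).tolist(),'seen 305..343 row 253.5; prong 323.3,225.5')
for dx in(.001,.002,.003):print(proj(f,p+(L+[dx,.0014,0])@T.T).round(1).tolist())
# scene camera: blade silhouettes
s=grab('scene');q=proj(s,p+np.array([[0,0,.0701],[.0135,0,.0701],[-.0135,0,.0701]])@T.T);print(q)
g=proj(s,[[.6336,-.1087,.038]]);print(g)
c=q[0].astype(int);a=cv2.resize(s['frame'][c[1]-30:c[1]+40,c[0]-40:c[0]+40],None,fx=7,fy=7,interpolation=cv2.INTER_CUBIC);cv2.imwrite('pics/m5.png',a[:,:,::-1]);print(c-[40,30])
```

```text
handle edge exp [[301.6, 257.4], [339.5, 257.4], [321.1, 229.6]] seen 305..343 row 253.5; prong 323.3,225.5
[[304.2, 255.6], [342.2, 255.6], [323.3, 228.1]]
[[304.2, 253.8], [342.3, 253.8], [323.3, 226.6]]
[[304.1, 252.0], [342.3, 252.0], [323.3, 225.0]]
[[363.88931276 272.38849569]
 [370.17709398 274.79946594]
 [357.67227784 270.00462976]]
[[362.40098502 289.92548936]]
[323 242]
```

View pics/m5.png

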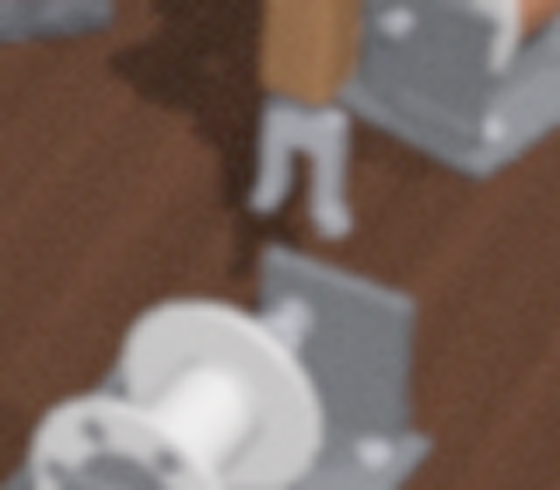

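Handle and prong agree: in the camera frame the fork sits +2.2 mm (tool x) and +1.4 mm (tool y) off nominal. The scene crop shows both prongs (265,210 and 333,232) above the neck (295,320). I'll apply the correction and start lowering.

Call:
send_rows([
  [[-0.006, -0.004, 0], 0, 10],
  [[-0.0116, -0.0072, 0], 0, 10],
  [[-0.0116, -0.0072, 0.02], 0, 10],
  [[-0.0116, -0.0072, 0.05], 0, 10],
  [[-0.0116, -0.0072, 0.08], 0, 10],
  [[-0.0116, -0.0072, 0.11], 0, 10],
  [[-0.0116, -0.0072, 0.13], 0, 10],
  [[-0.0116, -0.0072, 0.14], 0, 10],
  [[-0.0116, -0.0072, 0.15], 0, 10],
  [[-0.0116, -0.0072, 0.15], 0, 10],
])

```text
time_s: 8.0
tcp_pos: [0.6315, -0.1072, 0.1138]
tcp_rot: [3.14, -0.083, -0.0]
wrist_force: [0.5, 0.0, -0.6]
finger_gap: 0.0191
```

```bash
cat > s.py <<'E'
from h import *
st=arm.state();T=rot(st['tcp_rot']);print(st['time_s'],np.round(st['tcp_pos'],5),'head',np.degrees(np.arctan2(T[1,0],T[0,0])).round(2),'F',st['wrist_force'].round(2),'M',st['torque'].round(3))
t=np.array([631.29,-153.19])/1000;th=np.radians(-2.92);Rm=np.array([[np.cos(th),-np.sin(th)],[np.sin(th),np.cos(th)]])
fk=np.array(st['tcp_pos'])+T@[.0022,.0014,.0701];d=Rm.T@(fk[:2]-t)*1000
print('fork in dispenser mm',d.round(2),'tip z',(fk[2]*1000).round(1),'F disp',(Rm.T@st['wrist_force'][:2]).round(2))
E
python3 s.py
```

```text
8.0 [ 0.63152 -0.10717  0.11379] head -3.03 F [ 0.47  0.04 -0.58] M [-0.006  0.005 -0.005]
fork in dispenser mm [ 0.08 44.56] tip z 43.7 F disp [0.47 0.07]
```

Call:
send_rows([
  [[0, 0, 0.01], 0, 10],
  [[0, 0, 0.02], 0, 10],
  [[0, 0, 0.03], 0, 10],
  [[0, 0, 0.04], 0, 10],
  [[0, 0, 0.05], 0, 10],
  [[0, 0, 0.06], 0, 10],
  [[0, 0, 0.07], 0, 10],
  [[0, 0, 0.08], 0, 10],
  [[0, 0, 0.09], 0, 10],
  [[0, 0, 0.095], 0, 10],
])

```text
time_s: 9.25
tcp_pos: [0.6315, -0.1071, 0.0899]
tcp_rot: [3.14, -0.083, -0.0]
wrist_force: [0.1, -0.0, -1.2]
finger_gap: 0.0195
```

```bash
python3 s.py
```

```text
9.25 [ 0.63148 -0.10714  0.08987] head -3.02 F [ 0.12 -0.02 -1.24] M [-0.03  -0.001 -0.015]
fork in dispenser mm [3.000e-02 4.459e+01] tip z 19.8 F disp [ 0.12 -0.01]
```

Call:
send_rows([
  [[0, 0.002, 0], 0, 10],
  [[0, 0.004, 0], 0, 10],
  [[0, 0.006, 0], 0, 10],
  [[0, 0.008, 0], 0, 10],
  [[0, 0.01, 0], 0, 10],
  [[0, 0.012, 0], 0, 10],
  [[0, 0.012, 0], 0, 10],
  [[0, 0.012, 0], 0, 10],
  [[0, 0.012, 0], 0, 10],
  [[0, 0.012, 0], 0, 10],
])

```text
time_s: 10.5
tcp_pos: [0.6313, -0.11, 0.09]
tcp_rot: [-3.14, 0.083, 0.0]
wrist_force: [0.7, 4.8, -0.6]
finger_gap: 0.0193
```

```bash
python3 s.py
```

```text
10.5 [ 0.63133 -0.11     0.09002] head -3.02 F [ 0.72  4.82 -0.64] M [ 1.152 -0.018  0.065]
fork in dispenser mm [3.000e-02 4.175e+01] tip z 19.9 F disp [0.47 4.85]
```

Call:
send_rows([
  [[0, 0.003, 0], 0, 10],
  [[0, 0.006, 0], 0, 10],
  [[0, 0.009, 0], 0, 10],
  [[0, 0.012, 0], 0, 10],
  [[0, 0.015, 0], 0, 10],
  [[0, 0.018, 0], 0, 10],
  [[0, 0.019, 0], 0, 10],
  [[0, 0.019, 0], 0, 10],
  [[0, 0.019, 0], 0, 10],
  [[0, 0.019, 0], 0, 10],
])

```text
time_s: 11.75
tcp_pos: [0.631, -0.114, 0.09]
tcp_rot: [-3.139, 0.083, 0.001]
wrist_force: [0.8, 7.3, -0.9]
finger_gap: 0.0192
```

```bash
for i in 1 2 3; do python3 s.py; done
```

```text
11.75 [ 0.63103 -0.114    0.08997] head -3.02 F [ 0.76  7.29 -0.9 ] M [ 1.743 -0.029 -0.004]
fork in dispenser mm [-0.09 37.83] tip z 19.9 F disp [0.39 7.32]
11.75 [ 0.63103 -0.114    0.08997] head -3.02 F [ 0.76  7.29 -0.9 ] M [ 1.743 -0.029 -0.004]
fork in dispenser mm [-0.09 37.83] tip z 19.9 F disp [0.39 7.32]
11.75 [ 0.63103 -0.114    0.08997] head -3.02 F [ 0.76  7.29 -0.9 ] M [ 1.743 -0.029 -0.004]
fork in dispenser mm [-0.09 37.83] tip z 19.9 F disp [0.39 7.32]
```

Call:
send_rows([
  [[0, 0.002, 0], 0, 10],
  [[0, 0.004, 0], 0, 10],
  [[0, 0.006, 0], 0, 10],
  [[0, 0.006, 0], 0, 10],
  [[0, 0.006, 0], 0, 10],
  [[0, 0.006, 0], 0, 10],
  [[0, 0.006, 0], 0, 10],
  [[0, 0.006, 0], 0, 10],
  [[0, 0.006, 0], 0, 10],
  [[0, 0.006, 0], 0, 10],
])

```text
time_s: 13.0
tcp_pos: [0.6309, -0.1152, 0.09]
tcp_rot: [-3.139, 0.083, 0.001]
wrist_force: [0.6, 7.6, -0.9]
finger_gap: 0.019
```

```bash
python3 s.py; python3 -c "
from h import *
grab('wrist')"; python3 s.py
```

```text
13.0 [ 0.63093 -0.1152   0.08998] head -3.02 F [ 0.59  7.57 -0.86] M [ 1.963 -0.127 -0.016]
fork in dispenser mm [-0.13 36.65] tip z 19.9 F disp [0.2  7.59]
13.05 [ 0.63092 -0.1152   0.08995] head -3.02 F [-0.09  8.07 -0.69] M [ 1.95  -0.065  0.043]
fork in dispenser mm [-0.14 36.65] tip z 19.8 F disp [-0.5   8.05]
```

Call:
send_rows([
  [[0, 0.0015, 0], 0, 10],
  [[0, 0.0015, 0], 0, 10],
  [[-0.003, 0.0015, 0], 0, 10],
  [[-0.006, 0.0015, 0], 0, 10],
  [[-0.009, 0.0015, 0], 0, 10],
  [[-0.012, 0.0015, 0], 0, 10],
  [[-0.015, 0.0015, 0], 0, 10],
  [[-0.017, 0.0015, 0], 0, 10],
  [[-0.017, 0.0015, 0], 0, 10],
  [[-0.017, 0.0015, 0], 0, 10],
])

```text
time_s: 14.3
tcp_pos: [0.6266, -0.1154, 0.0899]
tcp_rot: [-3.139, 0.083, 0.001]
wrist_force: [0.4, 7.3, -1.2]
finger_gap: 0.0189
```

```bash
python3 s.py; python3 -c "
from h import *
grab('wrist')"; python3 s.py
```

```text
14.3 [ 0.62662 -0.11535  0.0899 ] head -3.02 F [ 0.4   7.28 -1.19] M [ 1.993 -0.067  0.105]
fork in dispenser mm [-4.43 36.28] tip z 19.8 F disp [0.03 7.29]
14.35 [ 0.62664 -0.11535  0.08991] head -3.02 F [-0.08  7.91 -1.27] M [ 1.966 -0.065 -0.039]
fork in dispenser mm [-4.42 36.28] tip z 19.8 F disp [-0.48  7.9 ]
```

Call:
send_rows([
  [[-0.003, 0, 0], 0, 10],
  [[-0.006, 0, 0], 0, 10],
  [[-0.009, 0, 0], 0, 10],
  [[-0.012, 0, 0], 0, 10],
  [[-0.012, 0, 0], 0, 10],
  [[-0.012, 0, 0], 0, 10],
  [[-0.012, 0, 0], 0, 10],
  [[-0.012, 0, 0], 0, 10],
  [[-0.012, 0, 0], 0, 10],
  [[-0.012, 0, 0], 0, 10],
])

```text
time_s: 15.6
tcp_pos: [0.6235, -0.1152, 0.0898]
tcp_rot: [-3.139, 0.083, 0.001]
wrist_force: [-0.4, 7.8, -1.8]
finger_gap: 0.0195
```

```bash
python3 s.py; python3 -c "
from h import *
grab('wrist')"; python3 s.py
```

```text
15.6 [ 0.6235  -0.11521  0.08984] head -3.02 F [-0.41  7.8  -1.81] M [ 1.973 -0.053  0.093]
fork in dispenser mm [-7.59 36.26] tip z 19.7 F disp [-0.81  7.77]
15.65 [ 0.62351 -0.11521  0.08984] head -3.02 F [-0.38  7.78 -1.48] M [ 1.936 -0.01   0.058]
fork in dispenser mm [-7.57 36.26] tip z 19.7 F disp [-0.78  7.75]
```

Call:
send_rows([
  [[-0.004, 0.0003, 0], -0.007, 10],
  [[-0.008, 0.0006, 0], -0.0144, 10],
  [[-0.012, 0.001, 0], -0.016, 10],
  [[-0.016, 0.0015, 0], -0.018, 10],
  [[-0.02, 0.002, 0], -0.02, 10],
  [[-0.024, 0.0025, 0], -0.0217, 10],
  [[-0.028, 0.0031, 0], -0.0235, 10],
  [[-0.032, 0.0037, 0], -0.0254, 10],
  [[-0.032, 0.0037, 0], -0.0254, 10],
  [[-0.032, 0.0037, 0], -0.0254, 10],
])

```text
time_s: 16.9
tcp_pos: [0.6152, -0.1159, 0.0898]
tcp_rot: [-3.135, -0.168, 0.002]
wrist_force: [-0.7, 8.3, -1.6]
finger_gap: 0.0191
```

```bash
python3 s.py; python3 -c "
from h import *
grab('wrist')"; python3 s.py
```

```text
16.9 [ 0.61517 -0.11595  0.08981] head 6.12 F [-0.69  8.28 -1.59] M [1.789 0.135 0.028]
fork in dispenser mm [-15.71  35.45] tip z 19.7 F disp [-1.11  8.24]
16.95 [ 0.61516 -0.11594  0.08979] head 6.12 F [-0.97  7.11 -2.21] M [1.793 0.157 0.072]
fork in dispenser mm [-15.73  35.45] tip z 19.7 F disp [-1.33  7.05]
```

Call:
send_rows([
  [[-0.005, 0.0001, 0], -0.002, 10],
  [[-0.01, 0.0002, 0], -0.004, 10],
  [[-0.015, 0.0004, 0], -0.006, 10],
  [[-0.02, 0.0006, 0], -0.008, 10],
  [[-0.025, 0.0009, 0], -0.01, 10],
  [[-0.03, 0.0013, 0], -0.012, 10],
  [[-0.034, 0.0016, 0], -0.014, 10],
  [[-0.037, 0.0019, 0], -0.0155, 10],
  [[-0.037, 0.0019, 0], -0.0155, 10],
  [[-0.037, 0.0019, 0], -0.0155, 10],
])

```text
time_s: 18.2
tcp_pos: [0.6058, -0.1175, 0.0897]
tcp_rot: [-3.124, -0.32, 0.003]
wrist_force: [-0.6, 6.2, -0.9]
finger_gap: 0.0192
```

```bash
python3 s.py
python3 - <<'E'
from h import *
f=grab('wrist');s=grab('side')
a=cv2.resize(f['frame'][160:310,250:400],(400,400),interpolation=cv2.INTER_CUBIC);b=cv2.resize(s['frame'][180:260,245:325],(400,400),interpolation=cv2.INTER_CUBIC)
cv2.imwrite('pics/m6.png',np.hstack([a,b])[:,:,::-1])
E
python3 s.py
```

```text
18.2 [ 0.60583 -0.11752  0.08973] head 11.7 F [-0.6   6.16 -0.91] M [ 1.716  0.218 -0.   ]
fork in dispenser mm [-24.9   33.63] tip z 19.6 F disp [-0.92  6.12]
18.3 [ 0.60586 -0.11749  0.08975] head 11.71 F [-1.24  6.99 -0.99] M [1.724 0.25  0.022]
fork in dispenser mm [-24.87  33.66] tip z 19.6 F disp [-1.6   6.92]
```

View pics/m6.png

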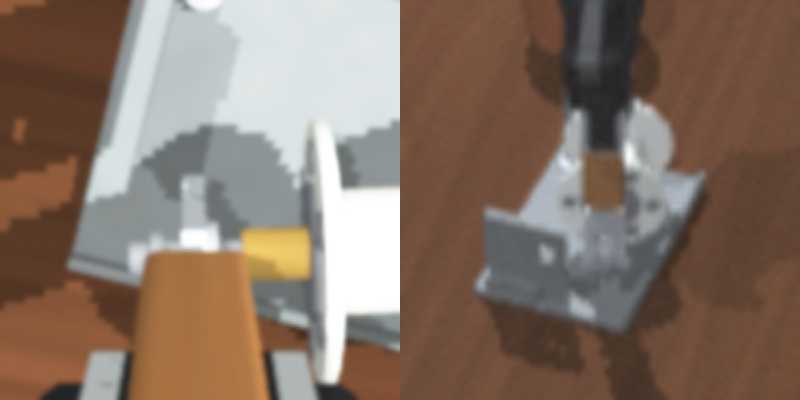

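The picture shows the fork with the sprung end swung well out in front of the ear (pin at about 135,255). Now I let the spring out gently by moving the fork back along the axis.

Call:
send_rows([
  [[0, -0.004, 0], 0, 10],
  [[0, -0.008, 0], 0, 10],
  [[0, -0.012, 0], 0, 10],
  [[0, -0.016, 0], 0, 10],
  [[0, -0.02, 0], 0, 10],
  [[0, -0.024, 0], 0, 10],
  [[0, -0.028, 0], 0, 10],
  [[0, -0.032, 0], 0, 10],
  [[0, -0.035, 0], 0, 10],
  [[0, -0.035, 0], 0, 10],
])

```text
time_s: 19.55
tcp_pos: [0.605, -0.1102, 0.0903]
tcp_rot: [3.124, 0.32, 0.001]
wrist_force: [-0.6, -0.4, -1.2]
finger_gap: 0.019
```

```bash
python3 s.py
```

```text
19.55 [ 0.605  -0.1102  0.0903] head 11.7 F [-0.56 -0.41 -1.24] M [-0.012 -0.015  0.02 ]
fork in dispenser mm [-25.92  40.74] tip z 20.2 F disp [-0.54 -0.44]
```

Call:
send_rows([
  [[0, 0, -0.01], 0, 10],
  [[0, 0, -0.025], 0, 10],
  [[0, 0, -0.045], 0, 10],
  [[0, 0, -0.07], 0, 10],
  [[0, 0, -0.1], 0, 10],
  [[0, 0, -0.16], 0, 10],
  [[0, 0, -0.25], 0, 10],
  [[0, 0, -0.35], 0, 10],
  [[0, 0, -0.44], 0, 10],
  [[0, 0, -0.44], 0, 10],
])

```text
time_s: 20.8
tcp_pos: [0.606, -0.1101, 0.2028]
tcp_rot: [3.123, 0.32, 0.007]
wrist_force: [0.0, -0.1, -1.3]
finger_gap: 0.0191
```

```bash
python3 s.py
python3 - <<'E'
from h import *
st=arm.state();T=rot(st['tcp_rot']);p=np.array(st['tcp_pos'])
print(T.T@(np.array([.4377,-.3316,p[2]])-p)/.25,'turn',(np.degrees(np.arctan2(T[1,0],T[0,0]))-91.04)/360, p)
E
```

```text
20.8 [ 0.60597 -0.11011  0.20281] head 11.7 F [ 0.01 -0.08 -1.26] M [-0.026  0.02   0.058]
fork in dispenser mm [-24.65  40.84] tip z 132.7 F disp [ 0.02 -0.08]
[-0.83879989  0.73102754 -0.00185978] turn -0.22037958577324493 [ 0.60597168 -0.1101073   0.202814  ]
```

Call:
send_rows([
  [[-0.05, 0.04, 0], -0.025, 10],
  [[-0.15, 0.13, 0], -0.05, 10],
  [[-0.27, 0.24, 0], -0.075, 10],
  [[-0.4, 0.35, 0], -0.1, 10],
  [[-0.53, 0.46, 0], -0.125, 10],
  [[-0.65, 0.56, 0], -0.15, 10],
  [[-0.75, 0.65, 0], -0.175, 10],
  [[-0.81, 0.7, 0], -0.2, 10],
  [[-0.839, 0.731, 0], -0.2204, 10],
  [[-0.839, 0.731, 0], -0.2204, 10],
])

```text
time_s: 22.05
tcp_pos: [0.4358, -0.3315, 0.1993]
tcp_rot: [-2.203, -2.238, 0.0]
wrist_force: [-0.5, -0.2, -0.9]
finger_gap: 0.0193
```

```bash
cp last_wrist.npz old.npz
python3 - <<'E'
from h import *
for _ in range(3): f=grab('wrist','w7.png')
st=arm.state();T=rot(st['tcp_rot']);p=np.array(st['tcp_pos']);print(st['time_s'],p,'head',np.degrees(np.arctan2(T[1,0],T[0,0])))
tgt=np.array([.4377,-.3314,p[2]]);print(T.T@(tgt-p)/.25)
# handle edge / prong vs. earlier
o=cv2.imread('pics/w3.png');n=cv2.imread('pics/w7.png')
for nm,(r0,r1,c0,c1) in dict(handle=(254,300,300,348),ferr=(246,252,316,331)).items():
    t=o[r0:r1,c0:c1];m=cv2.matchTemplate(n[r0-12:r1+12,c0-12:c1+12],t,cv2.TM_CCOEFF_NORMED);print(nm,cv2.minMaxLoc(m)[1],np.array(cv2.minMaxLoc(m)[3])-12)
a=np.hstack([cv2.resize(x[205:265,290:370],(400,300),interpolation=cv2.INTER_CUBIC) for x in(o,n)]);b=n[60:360,:];cv2.imwrite('pics/m7.png',np.vstack([a,np.pad(b,((0,0),(80,80),(0,0)))]))
E
```

```text
22.2 [ 0.43661232 -0.33067689  0.19974616] head 90.93882456854107
[-2.96331826e-03  4.30273503e-03 -3.46254221e-06]
handle 0.4468924105167389 [ 4 -2]
ferr 0.6515406966209412 [12  0]
```

View pics/m7.png

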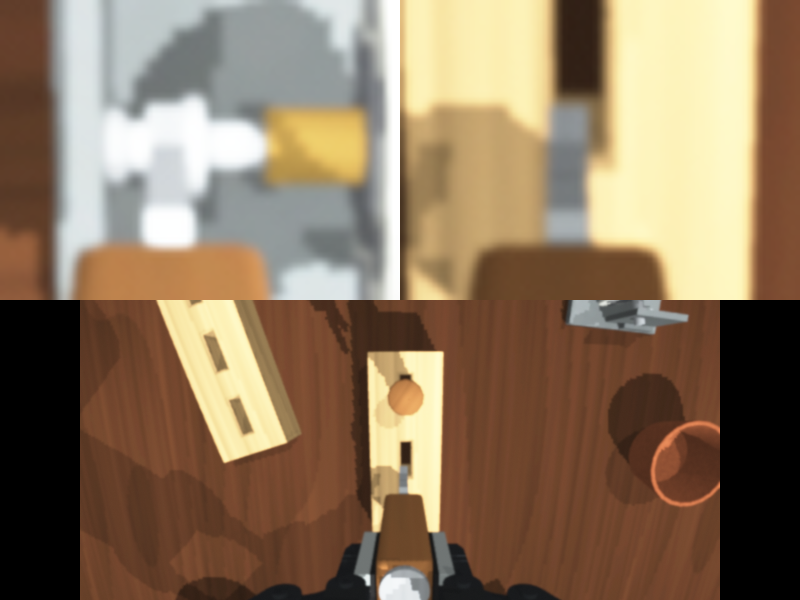

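The fork sits unchanged in the hand: the handle edge and prong are at the same crop pixels as before pressing. The slot's centre is about 2 mm to the right of the prong, so I correct for that and lower.

Call:
send_rows([
  [[-0.0036, 0.007, 0], -0.0003, 10],
  [[-0.0036, 0.007, 0.06], -0.0003, 10],
  [[-0.0036, 0.007, 0.14], -0.0003, 10],
  [[-0.0036, 0.007, 0.22], -0.0003, 10],
  [[-0.0036, 0.007, 0.28], -0.0003, 10],
  [[-0.0036, 0.007, 0.31], -0.0003, 10],
  [[-0.0036, 0.007, 0.32], -0.0003, 10],
  [[-0.0036, 0.007, 0.33], -0.0003, 10],
  [[-0.0036, 0.007, 0.34], -0.0003, 10],
  [[-0.0036, 0.007, 0.35], -0.0003, 10],
])

```text
time_s: 23.45
tcp_pos: [0.4384, -0.3323, 0.1128]
tcp_rot: [2.199, 2.243, -0.0]
wrist_force: [-0.7, 0.6, -0.6]
finger_gap: 0.0189
```

```bash
python3 s.py
```

```text
23.45 [ 0.43839 -0.33228  0.11278] head 91.15 F [-0.69  0.6  -0.59] M [-0.044 -0.013  0.023]
fork in dispenser mm [-182.25 -186.43] tip z 42.7 F disp [-0.72  0.56]
```

Call:
send_rows([
  [[0.001, 0, 0.02], 0, 10],
  [[0.002, 0, 0.04], 0, 10],
  [[0.002, 0, 0.06], 0, 10],
  [[0.002, 0, 0.08], 0, 10],
  [[0.002, 0, 0.1], 0, 10],
  [[0.002, 0, 0.12], 0, 10],
  [[0.002, 0, 0.14], 0, 10],
  [[0.002, 0, 0.15], 0, 10],
  [[0.002, 0, 0.155], 0, 10],
  [[0.002, 0, 0.155], 0, 10],
])

```text
time_s: 24.7
tcp_pos: [0.4383, -0.3317, 0.074]
tcp_rot: [2.199, 2.243, -0.0]
wrist_force: [-0.1, -0.1, -1.0]
finger_gap: 0.0191
```

```bash
python3 s.py
```

```text
24.7 [ 0.43834 -0.33175  0.074  ] head 91.15 F [-0.15 -0.08 -1.05] M [-0.039 -0.033 -0.035]
fork in dispenser mm [-182.35 -185.88] tip z 3.9 F disp [-0.14 -0.09]
```

Call:
send_rows([
  [[0, 0, 0.003], 0, 10],
  [[0, 0, 0.003], 0, 10],
  [[0, 0, 0.003], 0, 60],
  [[0, 0, 0.003], 0, 60],
  [[0, 0, 0.003], 0, 60],
  [[0, 0, 0.003], 0, 60],
  [[0, 0, -0.15], 0, 60],
  [[0, 0, -0.35], 0, 60],
  [[0, 0, -0.55], 0, 60],
  [[0, 0, -0.7], 0, 85],
])

```text
time_s: 25.95
tcp_pos: [0.4384, -0.3318, 0.2512]
tcp_rot: [2.197, 2.242, -0.0]
wrist_force: [0.2, -0.5, -0.0]
finger_gap: 0.0764
```

```bash
python3 s.py
python3 - <<'E'
from h import *
st=arm.state();T=rot(st['tcp_rot']);p=np.array(st['tcp_pos'])
print(T.T@(np.array([.60,-.20,.25])-p)/.25)
f=grab('wrist');P,ok=cloud(f,[[354,300]])
s=grab('scene')
vv,uu=np.mgrid[250:340,170:250];uv=np.c_[uu.ravel(),vv.ravel()];P,ok=cloud(s,uv);m=ok&(P[:,2]>.112)&(P[:,0]<.5)&(P[:,2]<.14);print('cap now',m.sum(),np.median(P[m],0),P[m].max(0))
E
```

```text
25.95 [ 0.43845 -0.33184  0.25123] head 91.15 F [ 0.19 -0.52 -0.04] M [-0.028 -0.001 -0.027]
fork in dispenser mm [-182.13 -186.05] tip z 181.1 F disp [ 0.22 -0.51]
[0.51430577 0.65663154 0.00508269]
cap now 169 [ 0.44423659 -0.33320823  0.12267244] [ 0.45106472 -0.31982657  0.12955206]
```

Call:
send_rows([
  [[0.05, 0.07, -0.04], -0.005, 85],
  [[0.15, 0.2, -0.04], -0.01, 85],
  [[0.27, 0.35, -0.04], -0.015, 85],
  [[0.39, 0.5, -0.04], -0.02, 85],
  [[0.48, 0.61, -0.04], -0.028, 85],
  [[0.53, 0.68, -0.04], -0.028, 85],
  [[0.555, 0.715, 0], -0.028, 85],
  [[0.555, 0.715, 0], -0.028, 85],
  [[0.555, 0.715, 0], -0.028, 85],
  [[0.555, 0.715, 0], -0.028, 85],
])

```text
time_s: 27.3
tcp_pos: [0.6137, -0.1901, 0.2492]
tcp_rot: [1.994, 2.427, -0.0]
wrist_force: [0.7, -0.8, 0.4]
finger_gap: 0.085
```

```bash
python3 - <<'E'
from h import *
f=grab('wrist','w8.png')
E
python3 s.py
```

```text
27.35 [ 0.61382 -0.19005  0.24931] head 101.17 F [-0.17  1.28 -0.91] M [0.018 0.041 0.022]
fork in dispenser mm [-14.71 -35.25] tip z 179.2 F disp [-0.23  1.27]
```

View pics/w8.png

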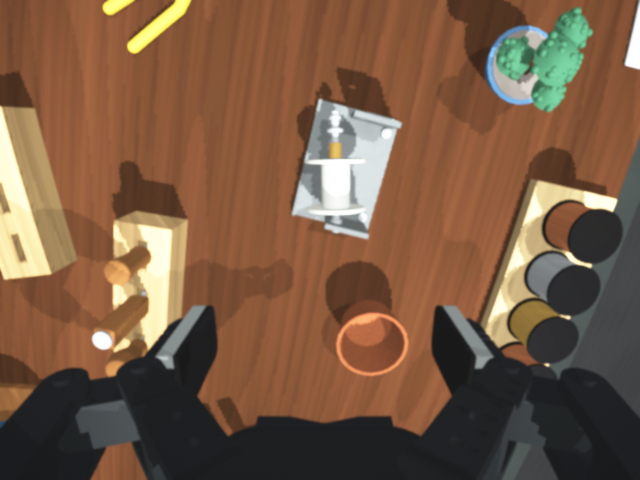

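The wrist view shows the sprung end (336,112) in front of its ear (ear top 352-400, row 117), the reel core at about (336,185), and the fork standing in the block (105,340). Now I measure the reel.

Run:
```python
from h import *
f=dict(np.load('last_wrist.npz'));st=arm.state();T=rot(st['tcp_rot']);p=np.array(st['tcp_pos'])
im=f['frame'].astype(int)
vv,uu=np.mgrid[105:235,295:385];uv=np.c_[uu.ravel(),vv.ravel()];P,ok=cloud(f,uv)
L=(P-p)@T  # tool coords
c=im[uv[:,1],uv[:,0]]
for r in range(108,232,4):
    m=(uv[:,1]==r)&ok&(P[:,2]>.026)&(c.min(1)>120)
    if m.sum()>2:
        # top strip
        zt=np.percentile(P[m][:,2],90);print(r,uv[m][:,0].min(),uv[m][:,0].max(),'tool x',(L[m][:,0].mean()*1e3).round(1),'y mid',((L[m][:,1].min()+L[m][:,1].max())*500).round(1),'ztop',(zt*1e3).round(1))
```

```text
112 330 363 tool x 89.5 y mid 20.5 ztop 56.0
116 329 378 tool x 85.8 y mid 27.0 ztop 55.9
120 330 384 tool x 82.4 y mid 30.3 ztop 55.9
124 330 384 tool x 78.9 y mid 30.6 ztop 44.8
128 329 341 tool x 75.1 y mid 10.5 ztop 42.1
132 331 337 tool x 71.4 y mid 9.7 ztop 37.5
136 331 337 tool x 67.6 y mid 9.7 ztop 38.4
140 331 337 tool x 63.8 y mid 9.7 ztop 38.4
160 306 364 tool x 46.3 y mid 10.5 ztop 64.6
164 321 348 tool x 41.6 y mid 10.2 ztop 49.7
168 321 348 tool x 37.9 y mid 10.2 ztop 49.8
172 321 348 tool x 34.1 y mid 10.3 ztop 50.3
176 321 348 tool x 30.2 y mid 10.3 ztop 50.2
180 321 348 tool x 26.4 y mid 10.3 ztop 50.3
184 321 348 tool x 22.5 y mid 10.3 ztop 50.3
188 321 348 tool x 18.7 y mid 10.3 ztop 50.6
192 321 348 tool x 14.8 y mid 10.4 ztop 51.2
196 321 348 tool x 10.9 y mid 10.4 ztop 51.3
200 322 348 tool x 7.0 y mid 10.9 ztop 51.0
204 322 348 tool x 3.1 y mid 10.9 ztop 51.5
208 307 364 tool x -1.0 y mid 11.3 ztop 51.0
212 309 358 tool x -1.8 y mid 9.0 ztop 67.4
216 332 339 tool x -10.7 y mid 11.7 ztop 42.5
220 324 341 tool x -14.9 y mid 8.7 ztop 42.6
224 325 340 tool x -17.0 y mid 8.6 ztop 55.6
228 325 365 tool x -19.9 y mid 22.0 ztop 56.3
```

Call:
send_rows([
  [[0.084, 0.037, 0.05], 0, 85],
  [[0.084, 0.037, 0.18], 0, 85],
  [[0.084, 0.037, 0.35], 0, 85],
  [[0.084, 0.037, 0.5], 0, 85],
  [[0.084, 0.037, 0.6], 0, 85],
  [[0.084, 0.037, 0.68], 0, 85],
  [[0.084, 0.037, 0.75], 0, 85],
  [[0.084, 0.037, 0.81], 0, 85],
  [[0.084, 0.037, 0.86], 0, 85],
  [[0.084, 0.037, 0.88], 0, 85],
])

```text
time_s: 28.6
tcp_pos: [0.6189, -0.1668, 0.0281]
tcp_rot: [-1.993, -2.428, 0.0]
wrist_force: [-0.1, -0.5, 0.1]
finger_gap: 0.0855
```

```bash
python3 s.py
```

```text
28.6 [ 0.61894 -0.16681  0.02806] head 101.23 F [-0.13 -0.45  0.13] M [-0.015  0.016 -0.009]
fork in dispenser mm [-10.87 -11.75] tip z -42.0 F disp [-0.11 -0.46]
```

Call:
send_rows([
  [[0, 0, 0], 0, 50],
  [[0, 0, 0], 0, 36],
  [[0, 0, 0], 0, 33],
  [[0, 0, 0], 0, 31],
  [[0, 0, 0], 0, 30],
  [[0, 0, 0], 0, 29],
  [[0, 0, 0], 0, 20],
  [[0, 0, 0], 0, 20],
  [[0, 0, 0], 0, 20],
  [[0, 0, 0], 0, 20],
])

```text
time_s: 29.85
tcp_pos: [0.6194, -0.1669, 0.029]
tcp_rot: [1.993, 2.428, 0.0]
wrist_force: [2.2, 1.7, 0.0]
finger_gap: 0.0197
```

```bash
python3 s.py
```

```text
29.85 [ 0.61937 -0.16691  0.02898] head 101.23 F [2.23 1.72 0.04] M [ 0.177 -0.234  0.006]
fork in dispenser mm [-10.35 -11.84] tip z -41.1 F disp [2.14 1.84]
```

The gap of 19.7 mm is less than the 28 mm core, so something is off. I'll look before pulling.

Run:
```python
from h import *
f=grab('wrist');s=grab('scene');d=grab('side')
p=np.array(arm.state()['tcp_pos'])
def cr(g,w):
    q=proj(g,[p])[0].astype(int);print(q);y0=max(0,q[1]-w);x0=max(0,q[0]-w);return cv2.resize(g['frame'][y0:y0+2*w,x0:x0+2*w],(400,400),interpolation=cv2.INTER_CUBIC)
cv2.imwrite('pics/m9.png',np.vstack([np.hstack([cr(s,50),cr(d,50)]),])[:,:,::-1])
cv2.imwrite('pics/w9.png',f['frame'][:,:,::-1])
st=arm.state();print(st['finger_gap'],st['wrist_force'])
```

```text
[341 308]
[287 216]
0.020163544740746994 [0.82418814 1.29258478 0.49234893]
```

View pics/m9.png

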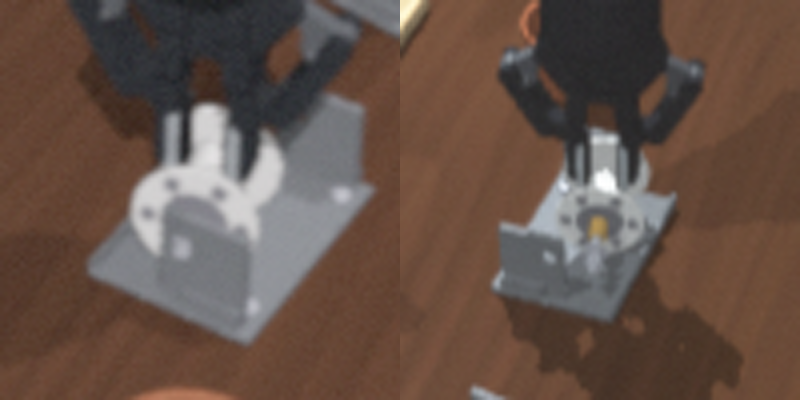

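View pics/w9.png

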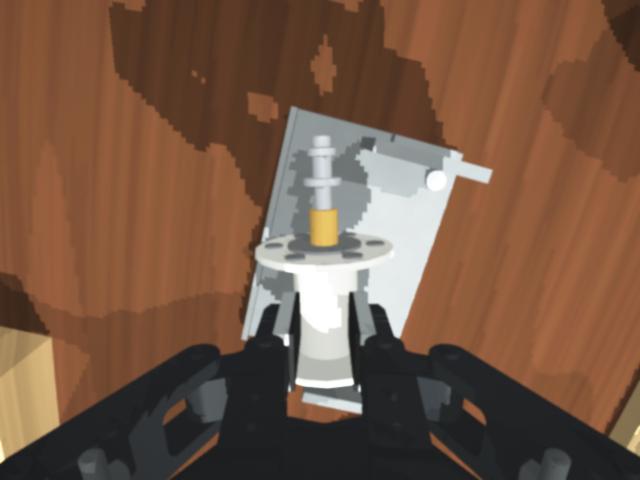

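The fingers do straddle the core between the flanges, and the sprung end is free in front of the ear. But the gap equals the commanded 20 mm, so I test whether the fingers are really stopped by the core.

Call:
send_rows([
  [[0, 0, 0], 0, 18],
  [[0, 0, 0], 0, 18],
  [[0, 0, 0], 0, 18],
  [[0, 0, 0], 0, 18],
  [[0, 0, 0], 0, 18],
  [[0, 0, 0], 0, 16],
  [[0, 0, 0], 0, 16],
  [[0, 0, 0], 0, 16],
  [[0, 0, 0], 0, 16],
  [[0, 0, 0], 0, 16],
])

```text
time_s: 31.25
tcp_pos: [0.6195, -0.1669, 0.0293]
tcp_rot: [1.993, 2.428, 0.001]
wrist_force: [2.2, 2.0, 4.3]
finger_gap: 0.0163
```

```bash
python3 s.py
python3 - <<'E'
from h import *
f=grab('wrist','w10.png');st=arm.state();T=rot(st['tcp_rot']);p=np.array(st['tcp_pos']);print(st['finger_gap'])
vv,uu=np.mgrid[130:390,250:400];uv=np.c_[uu.ravel(),vv.ravel()];P,ok=cloud(f,uv);L=(P-p)@T;c=f['frame'][uv[:,1],uv[:,0]].astype(int)
for r in range(140,390,12):
    m=(uv[:,1]==r)&ok&(abs(uv[:,0]-324)<8);print(r,(L[m].mean(0)*1e3).round(1),(P[m][:,2].mean()*1e3).round(1),c[m].mean(0).round())
E
```

```text
31.25 [ 0.61948 -0.16693  0.02935] head 101.23 F [2.15 2.01 4.34] M [ 0.414 -0.359  0.066]
fork in dispenser mm [-10.21 -11.86] tip z -40.7 F disp [2.05 2.12]
0.016072180055437535
140 [67.8  0.3  5.4] 23.9 [184. 190. 191.]
152 [63.4  0.1 -8.2] 37.5 [208. 213. 216.]
164 [57.7  0.3  3.2] 26.1 [180. 185. 188.]
176 [52.8  0.3  0.9] 28.5 [185. 190. 193.]
188 [47.3  0.3  3.1] 26.2 [181. 187. 190.]
200 [42.1  0.3  2.7] 26.7 [189. 196. 198.]
212 [39.3  0.2 -9.9] 39.3 [231. 194. 100.]
224 [ 34.4   0.1 -10.8] 40.1 [232. 196. 101.]
236 [ 29.3   0.1 -10.9] 40.2 [231. 195. 101.]
248 [ 25.6   0.1 -15.8] 45.2 [100. 103. 103.]
260 [ 25.    0.1 -28.9] 58.3 [197. 200. 192.]
272 [ 21.6   0.2 -32.4] 61.8 [250. 251. 249.]
284 [ 11.7   0.1 -20.4] 49.8 [254. 254. 253.]
296 [  6.4   0.1 -20.4] 49.7 [255. 255. 255.]
308 [  1.3   0.1 -21.2] 50.6 [255. 255. 255.]
320 [ -4.3   0.1 -21.1] 50.4 [255. 255. 255.]
332 [ -9.7   0.2 -21.6] 50.9 [226. 228. 222.]
344 [-15.5   0.3 -21.5] 50.9 [221. 224. 216.]
356 [-21.2   0.2 -21.9] 51.3 [220. 223. 215.]
368 [-22.    0.2 -29.4] 58.7 [182. 185. 177.]
380 [-21.7   0.2 -37.7] 67.1 [237. 238. 234.]
```

Run:
```python
from h import *
f=dict(np.load('last_wrist.npz'));st=arm.state();T=rot(st['tcp_rot']);p=np.array(st['tcp_pos'])
for g in (8,14):
  for z in(8,0,-8,-15,-20): print(g,z,proj(f,p+np.array([[.011,-g/1e3,z/1e3],[.011,g/1e3,z/1e3],[-.011,g/1e3,z/1e3]])@T.T).round(0).tolist())
cr=lambda r:cv2.resize(r[230:400,250:400],None,fx=2.6,fy=2.6,interpolation=cv2.INTER_CUBIC)
a=cr(cv2.imread('pics/w9.png'));b=cr(cv2.imread('pics/w10.png'));cv2.imwrite('pics/m10.png',np.hstack([a,b]))
vv,uu=np.mgrid[285:300,270:380];uv=np.c_[uu.ravel(),vv.ravel()];P,ok=cloud(f,uv);L=(P-p)@T*1e3
for r in(290,298):
  m=uv[:,1]==r
  for k in np.where(m)[0][::5]: print(uv[k],L[k].round(1),ok[k])
```

```text
8 8 [[307.0, 262.0], [340.0, 262.0], [340.0, 304.0]]
8 0 [[306.0, 268.0], [341.0, 268.0], [340.0, 311.0]]
8 -8 [[305.0, 274.0], [342.0, 274.0], [341.0, 319.0]]
8 -15 [[305.0, 281.0], [343.0, 281.0], [342.0, 327.0]]
8 -20 [[304.0, 285.0], [343.0, 285.0], [342.0, 333.0]]
14 8 [[295.0, 262.0], [353.0, 262.0], [352.0, 304.0]]
14 0 [[293.0, 268.0], [354.0, 268.0], [353.0, 311.0]]
14 -8 [[292.0, 274.0], [356.0, 274.0], [354.0, 319.0]]
14 -15 [[290.0, 281.0], [357.0, 281.0], [356.0, 327.0]]
14 -20 [[289.0, 285.0], [358.0, 285.0], [356.0, 333.0]]
[270 290] [-10.7 -29.   24.3] True
[275 290] [-10.4 -26.2  23.6] True
[280 290] [-11.  -23.7  25. ] True
[285 290] [-10.7 -20.9  24.4] True
[290 290] [-10.3 -18.1  23.5] True
[295 290] [  6.  -12.3 -13.5] True
[300 290] [  7.7  -9.9 -17.2] True
[305 290] [  8.   -7.7 -18.1] True
[310 290] [  8.5  -5.6 -19.1] True
[315 290] [  9.2  -3.5 -20.6] True
[320 290] [  9.1  -1.5 -20.5] True
[325 290] [  9.    0.6 -20.3] True
[330 290] [  9.2   2.6 -20.8] True
[335 290] [  8.7   4.7 -19.6] True
[340 290] [  8.3   6.8 -18.6] True
[345 290] [  7.6   8.9 -17.2] 
[... 288 characters left out ...]
0 298] [-15.4 -23.8  24.4] True
[285 298] [-15.3 -21.   24.1] True
[290 298] [  70.9    0.2 -160.7] False
[295 298] [  9.1 -11.1 -28.3] True
[300 298] [  9.3  -9.2 -28.6] True
[305 298] [  5.1  -7.7 -19.6] True
[310 298] [  4.8  -5.7 -19. ] True
[315 298] [  5.2  -3.6 -19.8] True
[320 298] [  5.1  -1.5 -19.5] True
[325 298] [  5.3   0.6 -20.1] True
[330 298] [  5.6   2.6 -20.7] True
[335 298] [  4.9   4.7 -19.2] True
[340 298] [  4.7   6.8 -18.7] True
[345 298] [  9.5   8.3 -29. ] True
[350 298] [  9.7  10.2 -29.4] True
[355 298] [  9.3  12.2 -28.5] True
[360 298] [  9.7  14.  -29.5] True
[365 298] [-14.6  22.2  22.6] True
[370 298] [-15.3  25.1  24.1] True
[375 298] [-15.4  27.8  24.3] True
```

View pics/m10.png

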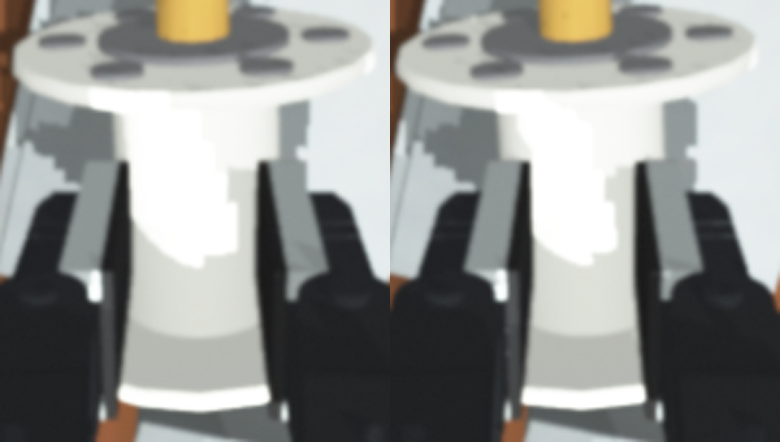

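The pads' tips are seen (and measured by depth) well behind where I assumed, about z = 48 mm. They pinch only the top of the core, and the +4.3 N vertical force agrees. I open and lower in checked steps.

Call:
send_rows([
  [[0, 0, 0], 0, 24],
  [[0, 0, 0], 0, 35],
  [[0, 0, 0], 0, 50],
  [[0, 0, 0], 0, 50],
  [[0, 0, 0], 0, 50],
  [[0, 0, 0.01], 0, 50],
  [[0, 0, 0.02], 0, 50],
  [[0, 0, 0.03], 0, 50],
  [[0, 0, 0.038], 0, 50],
  [[0, 0, 0.038], 0, 50],
])

```text
time_s: 32.55
tcp_pos: [0.6191, -0.1669, 0.0191]
tcp_rot: [-1.993, -2.428, 0.0]
wrist_force: [0.1, -0.1, 0.3]
finger_gap: 0.0502
```

```bash
python3 s.py
python3 - <<'E'
from h import *
f=grab('wrist','w11.png');st=arm.state();T=rot(st['tcp_rot']);p=np.array(st['tcp_pos']);print(st['finger_gap'])
vv,uu=np.mgrid[230:330,200:450];uv=np.c_[uu.ravel(),vv.ravel()];P,ok=cloud(f,uv);L=(P-p)@T*1e3
for s in(-1,1):
    m=ok&(s*L[:,1]>23)&(s*L[:,1]<45)&(L[:,2]<-5)&(abs(L[:,0])<14);print(s,m.sum(),'tip z max',np.percentile(L[m][:,2],[50,90,99]).round(1),'x',np.percentile(L[m][:,0],[5,95]).round(1),'world z min',(np.percentile(P[m][:,2],[1,10])*1e3).round(1))
m=ok&(abs(L[:,1])<16)&(abs(L[:,0])<8)&(P[:,2]>.03);print('core top',np.percentile(P[m][:,2],95),'y mid',(L[m][:,1].min()+L[m][:,1].max())/2)
E
```

```text
32.55 [ 0.61906 -0.16689  0.01911] head 101.23 F [ 0.11 -0.11  0.32] M [ 0.024  0.037 -0.044]
fork in dispenser mm [-10.72 -11.83] tip z -51.0 F disp [ 0.12 -0.1 ]
0.05030656428396335
-1 1284 tip z max [-37.6 -26.9 -21.8] x [-0.3  9.7] world z min [41.1 46.2]
1 1286 tip z max [-37.5 -26.6 -21.7] x [-0.3  9.7] world z min [41.  45.8]
core top 0.05064579673235709 y mid 0.6208745560692499
```

Run:
```python
from h import *
f=dict(np.load('last_wrist.npz'));st=arm.state();T=rot(st['tcp_rot']);p=np.array(st['tcp_pos'])
vv,uu=np.mgrid[250:480,100:540];uv=np.c_[uu.ravel(),vv.ravel()];P,ok=cloud(f,uv);L=(P-p)@T*1e3
c=f['frame'][uv[:,1],uv[:,0]].astype(int);m=ok&(c.max(1)<70)&(L[:,2]<-15)
for y0 in range(-60,60,10):
    q=m&(L[:,1]>=y0)&(L[:,1]<y0+10)
    if q.sum()>5: print('y',y0,'n',q.sum(),'z max',np.percentile(L[q][:,2],[50,98]).round(0),'x',np.percentile(L[q][:,0],[5,95]).round(0))
m=ok&(L[:,2]<-55);print('palm',m.sum(),np.percentile(L[m],[2,50,98],axis=0).round(0).tolist())
```

```text
y -60 n 2903 z max [-82. -70.] x [-10.  11.]
y -50 n 4261 z max [-83. -65.] x [-12.  11.]
y -40 n 1477 z max [-68. -31.] x [ 5. 12.]
y -30 n 5214 z max [-90. -29.] x [-7. 16.]
y -20 n 4284 z max [-105.  -89.] x [ 9. 18.]
y -10 n 3061 z max [-102.  -92.] x [ 8. 11.]
y 0 n 3024 z max [-102.  -92.] x [ 8. 10.]
y 10 n 4282 z max [-105.  -90.] x [ 8. 18.]
y 20 n 5279 z max [-90. -29.] x [-6. 16.]
y 30 n 1688 z max [-70. -32.] x [-4. 12.]
y 40 n 5082 z max [-78. -66.] x [-12.  11.]
y 50 n 2354 z max [-80. -70.] x [-10.  11.]
palm 43075 [[-11.0, -54.0, -115.0], [10.0, -2.0, -92.0], [18.0, 53.0, -59.0]]
```

The palm is about 92 mm behind the TCP, so there is room. I lower 14 mm more and close.

Call:
send_rows([
  [[0, 0, 0.012], 0, 50],
  [[0, 0, 0.025], 0, 50],
  [[0, 0, 0.038], 0, 50],
  [[0, 0, 0.05], 0, 50],
  [[0, 0, 0.056], 0, 50],
  [[0, 0, 0.056], 0, 40],
  [[0, 0, 0.056], 0, 34],
  [[0, 0, 0.056], 0, 31],
  [[0, 0, 0.056], 0, 29],
  [[0, 0, 0.056], 0, 27],
])

```text
time_s: 33.85
tcp_pos: [0.6199, -0.1669, 0.0057]
tcp_rot: [1.992, 2.427, 0.001]
wrist_force: [3.0, 1.8, 0.6]
finger_gap: 0.0274
```

```bash
python3 s.py
```

```text
33.85 [ 0.61989 -0.16688  0.00574] head 101.25 F [2.97 1.76 0.61] M [ 0.218 -0.435  0.159]
fork in dispenser mm [ -9.75 -11.79] tip z -64.4 F disp [2.87 1.91]
```

Call:
send_rows([
  [[0, 0, 0], 0, 26],
  [[0, 0, 0], 0, 24],
  [[0, 0, 0], 0, 20],
  [[0, 0, 0], 0, 15],
  [[0, 0, 0], 0, 15],
  [[0, 0, 0], 0, 15],
  [[0, 0, 0], 0, 15],
  [[0, 0, 0], 0, 15],
  [[0, 0, 0], 0, 15],
  [[0, 0, 0], 0, 15],
])

```text
time_s: 35.1
tcp_pos: [0.6199, -0.1669, 0.0059]
tcp_rot: [1.992, 2.427, 0.001]
wrist_force: [5.1, 2.0, 3.3]
finger_gap: 0.0259
```

```bash
python3 s.py
```

```text
35.1 [ 0.61994 -0.16688  0.00586] head 101.23 F [5.1  1.99 3.34] M [ 0.43  -0.772  0.086]
fork in dispenser mm [ -9.69 -11.79] tip z -64.2 F disp [4.99 2.25]
```

The gap now stops at 25.9 mm, so the contact is still slightly above the axis. I regrip 6 mm lower and shift 0.75 mm towards the reel.

Call:
send_rows([
  [[0, 0, 0], 0, 32],
  [[0, 0, 0], 0, 42],
  [[0, 0.003, 0.008], 0, 42],
  [[0, 0.003, 0.016], 0, 42],
  [[0, 0.003, 0.024], 0, 42],
  [[0, 0.003, 0.024], 0, 42],
  [[0, 0.003, 0.024], 0, 34],
  [[0, 0.003, 0.024], 0, 30],
  [[0, 0.003, 0.024], 0, 28],
  [[0, 0.003, 0.024], 0, 27],
])

```text
time_s: 36.35
tcp_pos: [0.6201, -0.1668, -0.0004]
tcp_rot: [1.993, 2.428, 0.0]
wrist_force: [-0.5, -0.2, 1.2]
finger_gap: 0.0277
```

```bash
python3 s.py
```

```text
36.35 [ 6.2010e-01 -1.6682e-01 -4.2000e-04] head 101.24 F [-0.48 -0.21  1.24] M [ 0.06  -0.004  0.103]
fork in dispenser mm [ -9.62 -11.72] tip z -70.5 F disp [-0.47 -0.24]
```

Call:
send_rows([
  [[0, 0, 0], 0, 25],
  [[0, 0, 0], 0, 22],
  [[0, 0, 0], 0, 18],
  [[0, 0, 0], 0, 15],
  [[0, 0, 0], 0, 15],
  [[0, 0, 0], 0, 15],
  [[0, 0, 0], 0, 15],
  [[0, 0, 0], 0, 15],
  [[0, 0, 0], 0, 15],
  [[0, 0, 0], 0, 15],
])

```text
time_s: 37.6
tcp_pos: [0.6202, -0.1668, -0.0003]
tcp_rot: [1.993, 2.428, 0.0]
wrist_force: [0.3, 0.7, 5.1]
finger_gap: 0.0263
```

```bash
python3 s.py
```

```text
37.6 [ 6.2016e-01 -1.6682e-01 -3.4000e-04] head 101.23 F [0.31 0.73 5.07] M [ 0.148 -0.058  0.043]
fork in dispenser mm [ -9.56 -11.72] tip z -70.4 F disp [0.28 0.75]
```

Call:
send_rows([
  [[0, 0, -0.004], 0, 15],
  [[0.002, 0, -0.004], 0, 15],
  [[0.004, 0, -0.004], 0, 15],
  [[0.007, 0, -0.004], 0, 15],
  [[0.01, 0, -0.004], 0, 15],
  [[0.013, 0, -0.004], 0, 15],
  [[0.016, 0, -0.004], 0, 15],
  [[0.02, 0, -0.004], 0, 15],
  [[0.024, 0, -0.004], 0, 15],
  [[0.024, 0, -0.004], 0, 15],
])

```text
time_s: 38.85
tcp_pos: [0.6186, -0.1607, 0.0004]
tcp_rot: [-1.993, -2.428, 0.0]
wrist_force: [0.5, -0.1, -0.5]
finger_gap: 0.0262
```

```bash
python3 s.py
```

```text
38.85 [ 6.1864e-01 -1.6074e-01  3.6000e-04] head 101.24 F [ 0.53 -0.12 -0.51] M [ 0.005  0.02  -0.009]
fork in dispenser mm [-11.44  -5.71] tip z -69.7 F disp [ 0.54 -0.1 ]
```

Call:
send_rows([
  [[0.006, 0, 0], 0, 15],
  [[0.012, 0, 0], 0, 15],
  [[0.018, 0, 0], 0, 15],
  [[0.024, 0, 0], 0, 15],
  [[0.03, 0, 0], 0, 15],
  [[0.036, 0, 0], 0, 15],
  [[0.042, 0, 0], 0, 15],
  [[0.042, 0, 0], 0, 15],
  [[0.042, 0, -0.008], 0, 15],
  [[0.042, 0, -0.016], 0, 15],
])

```text
time_s: 40.1
tcp_pos: [0.6168, -0.1507, 0.0045]
tcp_rot: [1.993, 2.428, 0.0]
wrist_force: [0.1, -0.8, -1.5]
finger_gap: 0.026
```

```bash
python3 s.py
python3 - <<'E'
from h import *
s=grab('scene');d=grab('side')
p=np.array(arm.state()['tcp_pos'])+[0,0,.03]
def cr(g,w):
    q=proj(g,[p])[0].astype(int);return cv2.resize(g['frame'][q[1]-w:q[1]+w,q[0]-w:q[0]+w],(400,400),interpolation=cv2.INTER_CUBIC)
cv2.imwrite('pics/m12.png',np.hstack([cr(s,50),cr(d,50)])[:,:,::-1])
# tray
im=d['frame'].astype(int);vv,uu=np.mgrid[350:480,190:340];uv=np.c_[uu.ravel(),vv.ravel()];P,ok=cloud(d,uv);c=im[uv[:,1],uv[:,0]]
m=ok&(c.min(1)>130)&(abs(P[:,2]-.03)<.004);print('tray rim',m.sum(),cv2.minAreaRect((P[m][:,:2]*1000).astype(np.float32)))
m=ok&(c.min(1)>130)&(abs(P[:,2]-.004)<.003);print('floor',m.sum(),np.median(P[m],0))
vv,uu=np.mgrid[150:215,340:440];uv=np.c_[uu.ravel(),vv.ravel()];P,ok=cloud(s,uv);c=s['frame'][uv[:,1],uv[:,0]].astype(int)
m=ok&(c.min(1)>130)&(abs(P[:,2]-.03)<.005);print('tray rim scene',m.sum(),cv2.minAreaRect((P[m][:,:2]*1000).astype(np.float32)))
E
```

```text
40.1 [ 0.61675 -0.15071  0.00452] head 101.23 F [ 0.05 -0.75 -1.54] M [-0.001 -0.009 -0.02 ]
fork in dispenser mm [-13.81   4.2 ] tip z -65.6 F disp [ 0.09 -0.75]
tray rim 808 ((491.1460876464844, 359.9815979003906), (141.40916442871094, 171.8885498046875), 74.626708984375)
floor 5110 [0.49068586 0.35981248 0.00398208]
tray rim scene 374 ((522.1064453125, 407.666259765625), (131.2268524169922, 289.05560302734375), 9.383062362670898)
```

View pics/m12.png

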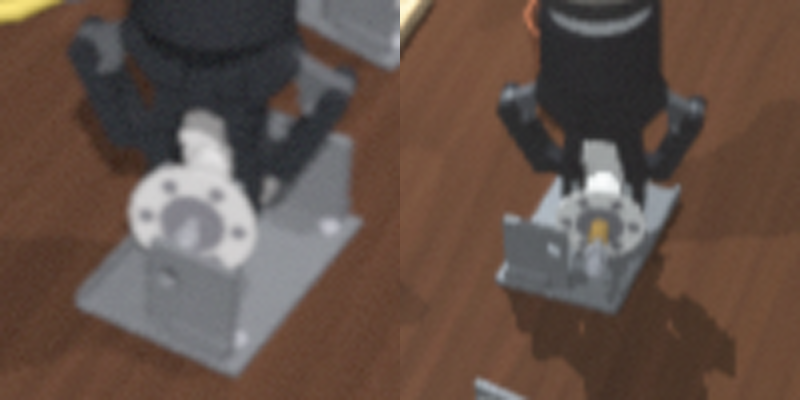

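The pictures show the plain ear's hole empty (170,275) and the reel held clear. I lift it and carry it to the tray.

Call:
send_rows([
  [[0, 0, -0.06], 0, 15],
  [[0, 0, -0.15], 0, 15],
  [[0, 0, -0.27], 0, 15],
  [[0, 0, -0.39], 0, 15],
  [[0.04, 0, -0.5], 0, 15],
  [[0.14, 0, -0.56], 0, 15],
  [[0.28, 0, -0.58], 0, 15],
  [[0.43, 0, -0.58], 0, 15],
  [[0.58, 0, -0.58], 0, 15],
  [[0.72, 0, -0.58], 0, 15],
])

```text
time_s: 41.45
tcp_pos: [0.5804, 0.0285, 0.1494]
tcp_rot: [-1.992, -2.428, 0.0]
wrist_force: [-0.1, -0.9, -1.0]
finger_gap: 0.0264
```

Call:
send_rows([
  [[0.12, 0, 0], -0.01, 15],
  [[0.25, 0, 0], -0.025, 15],
  [[0.38, -0.01, 0], -0.045, 15],
  [[0.5, -0.02, 0], -0.07, 15],
  [[0.62, -0.03, 0], -0.095, 15],
  [[0.74, -0.04, 0], -0.12, 15],
  [[0.85, -0.05, 0], -0.145, 15],
  [[0.93, -0.055, 0], -0.165, 15],
  [[0.97, -0.055, 0], -0.176, 15],
  [[0.98, -0.055, 0], -0.176, 15],
])

```text
time_s: 42.7
tcp_pos: [0.5191, 0.2649, 0.1493]
tcp_rot: [-0.419, -3.113, 0.0]
wrist_force: [0.5, -0.5, -0.3]
finger_gap: 0.0261
```

```bash
python3 s.py
python3 - <<'E'
from h import *
st=arm.state();T=rot(st['tcp_rot']);p=np.array(st['tcp_pos']);print(T.T@(np.array([.502,.357,p[2]])-p)/.25,'dturn',(np.degrees(np.arctan2(T[1,0],T[0,0]))-164.6)/360,st['finger_gap'],st['joint_positions'].round(2))
E
```

```text
42.7 [0.5191  0.26486 0.14928] head 164.66 F [ 0.5  -0.55 -0.33] M [-0.044 -0.013  0.012]
fork in dispenser mm [-135.24  413.62] tip z 79.2 F disp [ 0.52 -0.52]
[1.63451197e-01 3.37336357e-01 4.61549137e-06] dturn 0.00016648551460605177 0.026052212701097966 [ 0.34  0.5   1.45  0.    1.19 -0.96]
```

Call:
send_rows([
  [[0.04, 0.08, 0], 0, 15],
  [[0.1, 0.2, 0], 0, 15],
  [[0.15, 0.3, 0], 0, 15],
  [[0.163, 0.337, 0.06], 0, 15],
  [[0.163, 0.337, 0.17], 0, 15],
  [[0.163, 0.337, 0.28], 0, 15],
  [[0.163, 0.337, 0.38], 0, 15],
  [[0.163, 0.337, 0.45], 0, 15],
  [[0.163, 0.337, 0.49], 0, 15],
  [[0.163, 0.337, 0.5], 0, 15],
])

```text
time_s: 43.95
tcp_pos: [0.5035, 0.3554, 0.0239]
tcp_rot: [-0.422, -3.113, 0.001]
wrist_force: [-0.4, -0.6, -0.8]
finger_gap: 0.0263
```

```bash
python3 s.py
python3 - <<'E'
from h import *
f=grab('wrist');d=grab('side')
a=cv2.resize(f['frame'],(520,390));b=cv2.resize(d['frame'][350:480,170:340],None,fx=1.6,fy=1.6);b=np.pad(b,((0,390-b.shape[0]),(0,0),(0,0)))
cv2.imwrite('pics/m13.png',np.hstack([a,b])[:,:,::-1])
E
```

```text
43.95 [0.50351 0.35536 0.02386] head 164.56 F [-0.45 -0.58 -0.8 ] M [-0.054  0.001 -0.028]
fork in dispenser mm [-155.39  503.2 ] tip z -46.2 F disp [-0.42 -0.61]
```

View pics/m13.png

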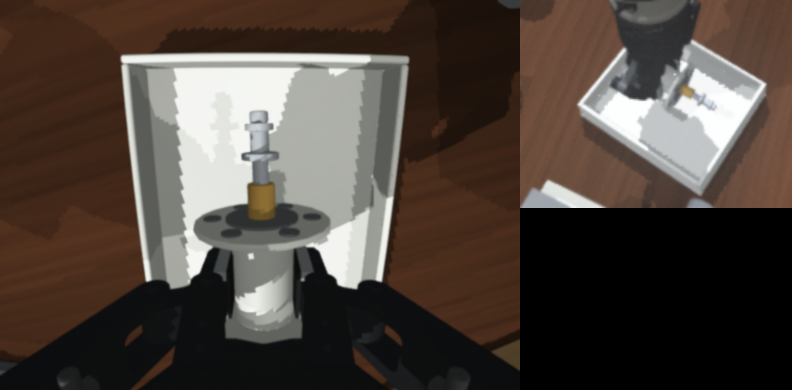

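The reel hangs centred over the tray, the spindle parallel to the long side with room at both ends. I lower the rest by feel.

Call:
send_rows([
  [[0, 0, 0.015], 0, 15],
  [[0, 0, 0.03], 0, 15],
  [[0, 0, 0.045], 0, 15],
  [[0, 0, 0.06], 0, 15],
  [[0, 0, 0.07], 0, 15],
  [[0, 0, 0.078], 0, 15],
  [[0, 0, 0.086], 0, 15],
  [[0, 0, 0.092], 0, 15],
  [[0, 0, 0.092], 0, 15],
  [[0, 0, 0.092], 0, 15],
])

```text
time_s: 45.3
tcp_pos: [0.5036, 0.3556, 0.0014]
tcp_rot: [0.421, 3.113, 0.0]
wrist_force: [0.1, 0.1, -1.4]
finger_gap: 0.0267
```

```bash
python3 s.py
```

```text
45.3 [0.5036  0.35562 0.0014 ] head 164.59 F [ 0.12  0.14 -1.37] M [ 0.016 -0.021  0.007]
fork in dispenser mm [-155.28  503.49] tip z -68.7 F disp [0.11 0.15]
```

Call:
send_rows([
  [[0, 0, 0.003], 0, 15],
  [[0, 0, 0.006], 0, 15],
  [[0, 0, 0.009], 0, 15],
  [[0, 0, 0.012], 0, 15],
  [[0, 0, 0.012], 0, 15],
  [[0, 0, 0.012], 0, 15],
  [[0, 0, 0.012], 0, 15],
  [[0, 0, 0.012], 0, 15],
  [[0, 0, 0.012], 0, 15],
  [[0, 0, 0.012], 0, 15],
])

```text
time_s: 46.55
tcp_pos: [0.5037, 0.3556, -0.0015]
tcp_rot: [0.421, 3.113, 0.0]
wrist_force: [0.4, -1.4, 4.2]
finger_gap: 0.0268
```

```bash
python3 s.py
```

```text
46.55 [ 0.50371  0.35562 -0.00153] head 164.59 F [ 0.38 -1.35  4.22] M [-0.251 -0.047  0.053]
fork in dispenser mm [-155.15  503.5 ] tip z -71.6 F disp [ 0.45 -1.33]
```

Contact with the floor at 4 N. Now I open and retreat straight up.

Call:
send_rows([
  [[0, 0, -0.003], 0, 27],
  [[0, 0, -0.003], 0, 32],
  [[0, 0, -0.003], 0, 45],
  [[0, 0, -0.003], 0, 52],
  [[0, 0, -0.003], 0, 52],
  [[0, 0, -0.04], 0, 52],
  [[0, 0, -0.12], 0, 52],
  [[0, 0, -0.3], 0, 52],
  [[0, 0, -0.5], 0, 52],
  [[0, 0, -0.7], 0, 52],
])

```text
time_s: 47.8
tcp_pos: [0.5034, 0.3555, 0.1757]
tcp_rot: [0.421, 3.113, 0.001]
wrist_force: [0.3, 0.6, 0.6]
finger_gap: 0.0516
```

```bash
python3 s.py
python3 - <<'E'
from h import *
f=grab('wrist');d=grab('side')
cv2.imwrite('pics/m14.png',np.vstack([np.hstack([cv2.resize(f['frame'],(400,300)),cv2.resize(d['frame'],(400,300))])])[:,:,::-1])
E
```

```text
47.8 [0.50342 0.35553 0.17568] head 164.59 F [0.34 0.55 0.62] M [ 0.02  -0.052 -0.019]
fork in dispenser mm [-155.42  503.41] tip z 105.6 F disp [0.31 0.57]
```

View pics/m14.png

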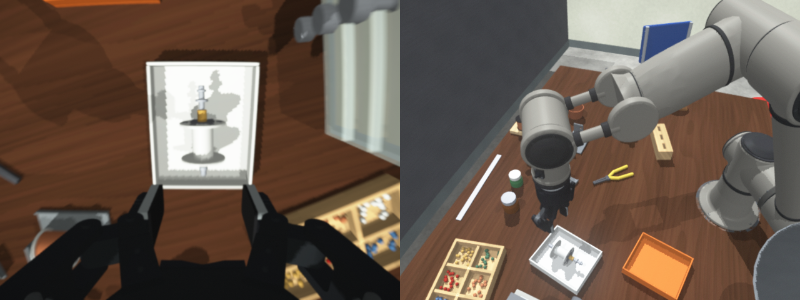

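The reel and spindle lie inside the white tray (205,125 in the wrist view), and the gripper is clear above. I hand in.

```bash
python3 -c "
from h import *
s=grab('scene');vv,uu=np.mgrid[250:340,170:250];uv=np.c_[uu.ravel(),vv.ravel()];P,ok=cloud(s,uv);m=ok&(P[:,2]>.112)&(P[:,0]<.5)&(P[:,2]<.14);print('cap',m.sum(),np.median(P[m],0))
print(arm.hand_in())"
```

```text
cap 173 [ 0.44404878 -0.33400374  0.12226503]
the job is handed in; nothing more can be done
None
```

The job is done and handed in at about 48 s on the robot's clock; the hand-in reported no verdict.

- **Freeing the sprung end:** I lowered the fork over the groove without contact and pressed by feel, reading about 8 N at most. I swung the end about 23 mm to the front, let the spring out gently, and forces went back to about zero. The wrist picture afterwards showed that end in front of its ear.
- **Fork back in the block:** It went into its slot with no side load. A scene-camera check just before hand-in found the handle's cap still upright at its place in the block.
- **Reel to the tray:** I drew it about 16 mm along its own axis, and a picture showed the plain ear's hole empty. I then lowered it to the tray floor, touching down at about 4 N, and let go. The last picture shows reel and spindle lying in the white tray with the gripper clear above.

**What disagreed:**
- **First grips on the reel:** The finger tips stood roughly 30 mm farther back than I took from the text, so the first close pinched only the top of the core. I saw it in the gap reading and the depth image, opened, and re-gripped lower twice. Wrist forces stayed near 5 N.
- **Fork alignment:** The wrist camera showed the fork about 2 mm off its nominal place in the hand, and I corrected for that before lowering.
- **Picture budget:** I viewed 17 pictures, well over the limit of 10.

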